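# Put the loop sensor away on the other fold-down hook

## Robot

A 6-joint arm with a two-finger parallel gripper is mounted at the origin on the work surface. World frame = base frame: x ahead of the robot, y to its left, z up, the work surface at z = 0. Lengths are in m, angles in rad, forces in N, time in s.
With the tool pointing down it reaches from about 0.225 to 0.725 m from the base axis. Payload 3.1 kg.
Tool frame: the origin (TCP) lies midway between the tips of the shut fingers; the grasp point (between the pads) lies bot.hold_point_z behind it (bot.hold_point_z is the distance from the TCP to the grasp point, in m); x points along the fingers, y is the direction in which the jaws open and shut, and the axes are right-handed (so a half turn about x gives the same grasp; the last joint's range is limited). The gripper opens to 85 mm and grips with 20 to 120 N. Pads are 22 mm wide; open, the fingers measure 114 mm over their backs; the gripper's body (76 mm by 85 mm) begins 54 mm behind the grasp point. The pads swing forward as they close: fully open they stand 13 mm farther back than shut.
Start: joints at [1.187, 0.048, 0.099, 1.622, 0, 1.443], TCP at [0.133, 0.508, 0.231] pointing down, gripper open.
Joint ranges: [-2.91, 2.91], [-0.99, 1.94], [-1.21, 1.42], [-2.12, 2.29], [-1.49, 1.47], [-3.14, 3.14]. Speed limits (rad/s): [2.79, 2.79, 3.14, 3.14, 3.14, 3.14].

## Interface

Orientations are given as a unit quaternion [x, y, z, w].
In Python, from cell import monitor, imaging, close_job, bot gives the robot as it stands.
- The arm moves only by the tool apply_moves, never from a script. Its argument "moves" is a list of rows, each a list of 3 entries, a list of its own where there are three numbers: the opening, from 0 (shut) to 1 (fully open), then the shift along the tool's x, y, z in cm, then the turn, a rotation vector about the tool's x, y, z in rad. A call has 1 to 10 rows; each row is the pose to reach, as a shift and turn from the pose commanded when the call began, along the tool's axes at that moment; what a row does not reach only later rows make up. A row lasts 1/10 s, in which the tool goes at most 50 mm and 8.59 degrees, less where a joint would pass 70% of its speed; a pose out of reach is approached as far as the arm can. A call with a gripper value outside its range is refused whole. The fingers move at their own pace and stop on an object; the grip force is fixed at half the most. Time passes only in rows, so rows that repeat a pose let the fingers close. It gives the time, the measured TCP pose, the force and the opening at its end, in the units of the state.
- monitor.get_obs(): the state, without advancing time (a new reading comes with each control period).
- imaging.camera(name): name is "side" or "top" or "wrist"; returns a dict with "color" (420x560x3 uint8, blue, green, red), "mtx" (3x3 intrinsics, pixels), "R" (3x3) and "t" (3): a world point X has camera coordinates R X + t. Camera axes: x right, y down, z forward; pixel columns grow to the right and rows downward; lengths in m; the calibration is good to about 2 mm. A picture is of the moment at which its call begins. There is no depth.
- close_job(): hands the job in, once; it reports no verdict.
The state is a dict: "time": time; "qpos": joint angles; "qvel": joint speeds; "joint_efforts": joint torques, N m; "tool_pos": TCP position; "tool_rot": TCP orientation; "wrist_force": force on the tool from outside, world axes, zero at the start; "moment": the same for the moment, N m; "grip_width": opening from 0.0 (shut) to 1.0 (fully open).
Only numpy, scipy, OpenCV 4.12 (cv2) and the standard library are available. Lean on these libraries where they do the work, as an engineer would, in place of code of your own. Each camera call takes 0.05 s, during which the arm holds its last target.

## Task

Clear the measuring hook on the galvanised upstand: fold the empty hook down level, move the loop sensor from the hook it hangs on to that one, hanging it by its ring with its box at the bottom like before, and then fold the emptied hook up flat again. Keep the loop in the air all the way (never down on the bench) and do not disturb the spray can, meter or screwdriver.

Things in the scene. Friction and masses are not known exactly. Their poses are not given: they have to be found in the camera images.
- panel: Fixed galvanised sheet upstand, 440 mm long (y), 16 mm thick, top edge 200 mm above the bench. Origin: on its front face, middle, at bench level. Its x axis points out of the front face (away from the robot, where the hooks are), y along the face, z up. Two small feet stick out 86 mm behind it, near its ends.
- hook_a: Fixed bracket, on the panel's front, of the hook the loop hangs on at the start. Origin on the panel face at hinge height; x out of the panel, y along it, z up. Back plate 26 wide, 6 thick, from 35 below to 55 above the origin; cheeks 26 over all stand 30 out (mm). Hinge axis along y, 22 mm out. Hooks and outlet box change places along the panel, 120 mm or more apart.
- hook_b: Fixed bracket of the empty hook, which is folded up (or a little ajar) at the start; the same in build and frame as hook_a.
- flip_a (a joint): Angle of hook_a's arm: 0 = folded flat (vertical, tip up), 1.571 = level, straight out of the panel (hard stop; its start). Steel strip 95 mm long from the hinge axis, 16 wide (y), 6 thick. When level, an end lip 6 long rises 12 above it and a 5 mm ridge ends 37 from the axis; things hang between, best 61 from the axis. Stiff by friction (0.06 Nm, 0.7 N at the tip): stays where left.
- flip_b (a joint): Angle of hook_b's arm, the same build and meaning as hook_a's; it starts between 0 and 0.4. On both arms the lip points to the panel when folded.
- flip_a_tip (a point): Point on the middle of hook_a's arm strip, 82 mm from the hinge axis, 13 mm short of the arm's end; a good place to pinch the 16 mm width along y. It moves with the arm.
- flip_b_tip (a point): The same point on hook_b's arm.
- loop: Sensor, 126 to 234 g: black ring of 10 mm round tube, 110 mm outside, 90 inside, with a grey box below it (28 along x, 36 along y, 53 to 83 below the ring centre). Origin: ring centre; x the ring's normal, z up as it hangs, box down, ring parallel to the panel, centre 41 mm below the hinge axis. The tube can be pinched across its 10 mm thickness (x) from above, to either side of the hook arm.
- outlet_box: Fixed white outlet box on the panel's front face, 64 mm wide (y), standing 100 mm out of the face (x), from 90 to 210 mm above the bench. Origin on the panel face at bench level, in the middle of its width; x out of the panel.
- can: Bystander: loose spray can, standing in front of the panel, 52 mm across, about 150 mm tall, origin at its underside.
- meter: Bystander: loose hand-held meter lying flat on the bench under the hooks, 70 x 130 x 30 mm (x, y, z), origin at its underside.
- screwdriver: Bystander: loose screwdriver lying on the bench beside the panel's +y end, about 200 mm long along its x, origin at its underside.

How it is judged:
By the outcome, as a careful person would: the job done as asked, in the order asked, and still so for the second after the job is handed in, with the robot touching nothing.
It also fails if it takes over 72 s, if anything falls off the work surface, if the arm or the gripper's body presses on something with over 40 N, if the wrist force passes 120 N, or if a joint passes its speed limit or range.

## Working session

There is one attempt and no reset: what is moved stays moved. The work goes in short steps, Python scripts to look and compute and a tool call to move; the robot and the scene stay as the last step left them, time stands still between calls to the robot, and variables do not carry over. Pictures are saved under pics/ and viewed, and the job is handed in when it is done.

Besides the shell and the picture viewer there is one more tool, called after "Request:" as name([rows], argument=value, ...), one row to a line, values as JSON. apply_moves: Moves the arm, as the interface text tells. Its arguments: {"type":"object","properties":{"moves":{"type":"array"}},"required":["moves"]}

```bash
ls -la; mkdir -p pics; python3 - <<'E'
from cell import monitor, imaging, bot
import cv2,numpy as np
print(monitor.get_obs()); print([ (a,getattr(bot,a)) for a in dir(bot) if not a.startswith('_')])
for n in ['side','top','wrist']:
    c=imaging.camera(n); cv2.imwrite(f'pics/{n}0.png',c['color']); 
    print(n,c['mtx'].tolist(),np.round(c['R'],3).tolist(),np.round(c['t'],3), 'pos',np.round(-c['R'].T@c['t'],3))
E
```

```text
total 12
drwxr-xr-x  3 agent agent 4096 Dec  7 15:05 .
drwxr-xr-x 23 root  root  4096 Dec  7 15:05 ..
drwxr-xr-x  2 agent agent 4096 Dec  7 15:05 pics
{'time': 0.0, 'qpos': array([ 1.18720240e+00,  4.87260990e-02,  9.75797795e-02,  1.62199937e+00,
       -7.95738471e-07,  1.44297632e+00]), 'qvel': array([ 0.00205538, -0.00030908,  0.0017306 , -0.00056654, -0.00077157,
       -0.00015489]), 'joint_efforts': array([-4.29559495e-04, -3.38780844e+01,  3.20015144e+01,  2.00077496e-02,
       -8.56353495e-05,  3.26447754e-06]), 'tool_pos': array([0.13261202, 0.50733845, 0.23012093]), 'tool_rot': array([ 0.08937969,  0.7015416 , -0.09098706,  0.70112196]), 'wrist_force': array([ 0.00947821,  0.19856908, -0.51561058]), 'moment': array([ 0.00159202, -0.06272341, -0.0316335 ]), 'grip_width': 1.0026577798348906}
[('PlanningError', <class 'cell.PlanningError'>), ('hold_point_z', 0.0187)]
side [[406.7041649338102, 0.0, 274.3716858293439], [0.0, 406.7041649338102, 201.39935395612716], [0.0, 0.0, 1.0]] [[0.828, -0.56, -0.022], [-0.35, -0.486, -0.801], [0.438, 0.671, -0.598]] [-0.401  0.408  0.801] pos [ 0.124 -0.563  0.797]
top [[405.093219037181, 0.0, 280.5316924717706], [0.0, 405.093219037181, 213.62276597368785], [0.0, 0.0, 1.0]] [[-0.143, -0.99, -0.004], [-0.969, 0.141, -0.201], [0.2, -0.025, -0.98]] [0.175 0.58  1.038] pos [0.38  0.117 1.134]
wrist [[349.29009661506643, 0.0, 287.1987813532666], [0.0, 349.29009661506643, 215.07212423562157], [0.0, 0.0, 1.0]] [[0.254, 0.967, -0.002], [0.923, -0.242, 0.3], [0.29, -0.078, -0.954]] [-0.524 -0.038  0.38 ] pos [0.058 0.528 0.373]
```

View pics/side0.png

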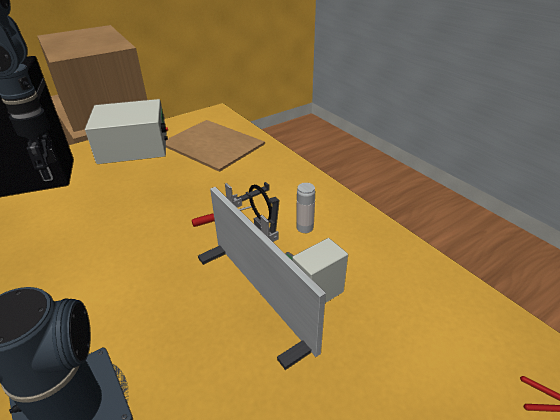

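View pics/top0.png

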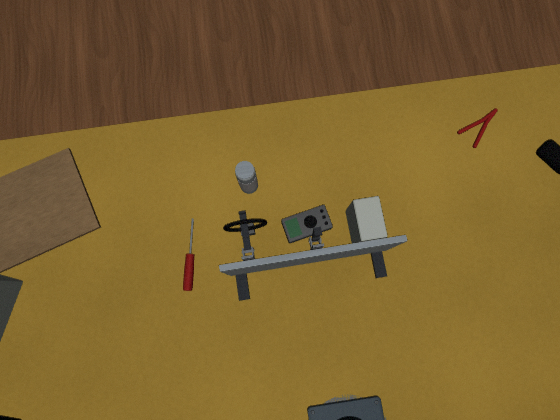

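View pics/wrist0.png

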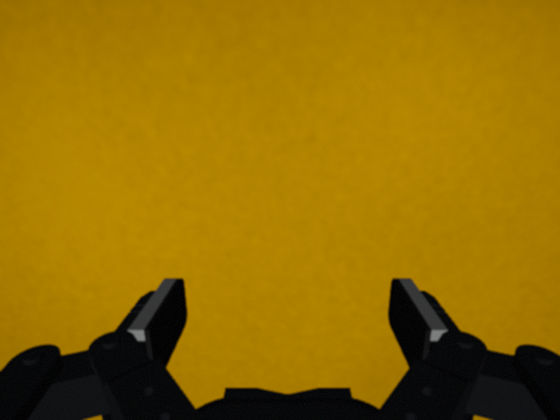

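The side view shows hook_a with its ring around (260,200), the upright arm of hook_b near (272,215), the can at (306,205) and the outlet box at (320,268). In the top view the loop is at (245,225), hook_b at (316,240), and the panel's top edge runs from (222,268) to (405,240). I'll zoom in to measure.

```bash
python3 - <<'E'
import cv2
s=cv2.imread('pics/side0.png');t=cv2.imread('pics/top0.png')
cv2.imwrite('pics/side0z.png',cv2.resize(s[170:370,185:355],None,fx=3.5,fy=3,interpolation=cv2.INTER_CUBIC)[:600])
cv2.imwrite('pics/side0z2.png',cv2.resize(s[170:260,185:320],None,fx=5.9,fy=5.9,interpolation=cv2.INTER_CUBIC)[:600])
cv2.imwrite('pics/top0z.png',cv2.resize(t[150:305,180:415],None,fx=3.4,fy=3.4,interpolation=cv2.INTER_CUBIC)[:600,:800])
E
```

```text
(no output)
```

View pics/side0z2.png

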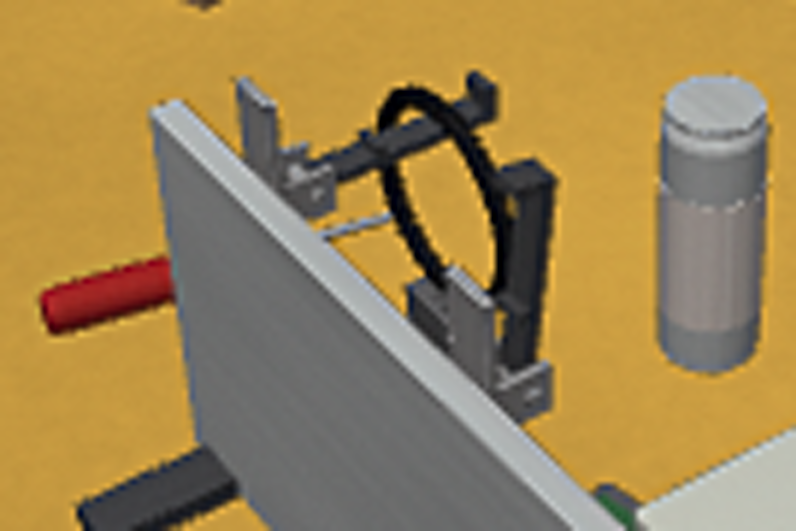

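View pics/top0z.png

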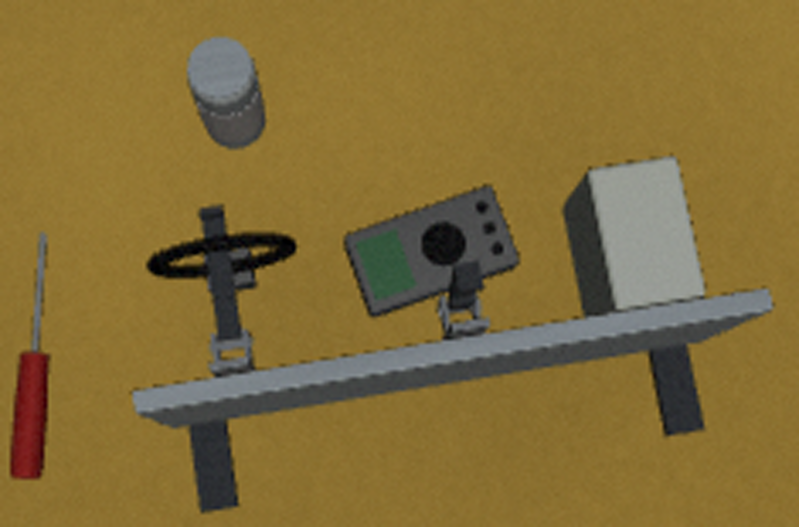

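View pics/side0z.png

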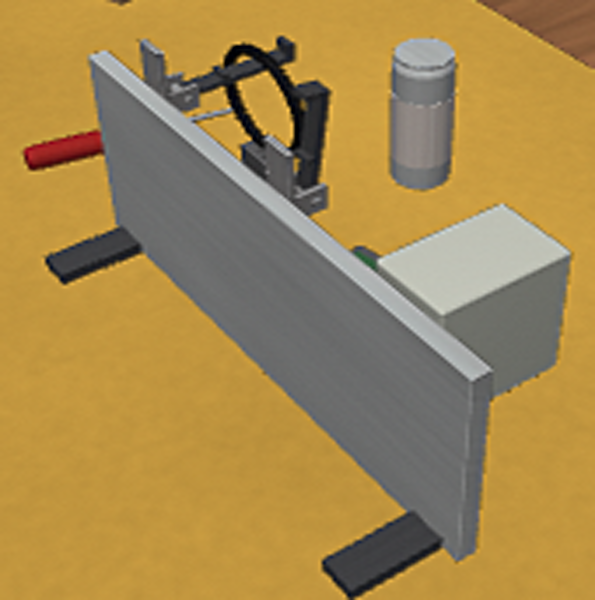

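```bash
cat > h.py <<'E'
import numpy as np, pickle, os
from cell import monitor, imaging, bot
import cv2
def cam(n):
    f=f'cal_{n}.pkl'
    if n!='wrist' and os.path.exists(f): return pickle.load(open(f,'rb'))
    c=imaging.camera(n); d={k:c[k] for k in('mtx','R','t')}
    if n!='wrist': pickle.dump(d,open(f,'wb'))
    return d
def ray(c,uv):
    d=c['R'].T@np.linalg.inv(c['mtx'])@np.array([uv[0],uv[1],1.]); o=-c['R'].T@c['t']
    return o,d/np.linalg.norm(d)
def plane(c,uv,n,p):
    o,d=ray(c,uv); n=np.array(n,float); return o+d*(n@(np.array(p)-o))/(n@d)
def tri(c1,a,c2,b):
    o1,d1=ray(c1,a);o2,d2=ray(c2,b)
    s=np.linalg.lstsq(np.c_[d1,-d2],o2-o1,rcond=None)[0]
    p,q=o1+s[0]*d1,o2+s[1]*d2
    return (p+q)/2,np.linalg.norm(p-q)
def proj(c,X):
    x=c['mtx']@(c['R']@np.array(X)+c['t']); return x[:2]/x[2]
def z(U,V,f,u0,v0,fy=None): return ((U+.5)/f-.5+u0,(V+.5)/(fy or f)-.5+v0)
E
python3 - <<'E'
from h import *
T=cam('top');S=cam('side')
np.set_printoptions(precision=4,suppress=True)
tz=lambda U,V:z(U,V,3.4,180,150); sz=lambda U,V:z(U,V,5.9,185,170); sw=lambda U,V:z(U,V,3.5,185,170,3)
P={}
for k,uv in dict(Lf=(134,393),Lb=(150,411),Rf=(767,290),Rb=(772,309)).items():
    P[k]=plane(T,tz(*uv),[0,0,1],[0,0,.2]); print('top',k,P[k])
for k,uv in dict(Lb=sz(152,107),Lf=sz(183,100),Rb=sw(471,385),Rf=sw(493,373)).items():
    print('side',k,plane(S,uv,[0,0,1],[0,0,.2]))
E
```

```text
top Lf [0.4713 0.2507 0.2   ]
top Lb [0.4578 0.2414 0.2   ]
top Rf [ 0.4787 -0.1859  0.2   ]
top Rb [ 0.4654 -0.1866  0.2   ]
side Lb [0.4596 0.252  0.2   ]
side Lf [0.4732 0.2489 0.2   ]
side Rb [ 0.4607 -0.1905  0.2   ]
side Rf [ 0.4763 -0.1899  0.2   ]
```

```bash
cat >> h.py <<'E'
np.set_printoptions(precision=4,suppress=True)
yaw=0.011; PC=np.array([0.4747,0.0302,0]); PX=np.array([np.cos(yaw),np.sin(yaw),0]); PY=np.array([-np.sin(yaw),np.cos(yaw),0])
PR=np.c_[PX,PY,[0,0,1.]]
def topanel(X): return PR.T@(np.array(X)-PC)
def toworld(X): return PR@np.array(X)+PC
tz=lambda U,V:z(U,V,3.4,180,150); sz=lambda U,V:z(U,V,5.9,185,170); sw=lambda U,V:z(U,V,3.5,185,170,3)
E
python3 - <<'E'
from h import *
T=cam('top');S=cam('side')
for k,uv in dict(A=(318,192),B=(535,393)).items():
    print('pin',k,topanel(plane(S,sz(*uv),PX,toworld([.022,0,0]))), 'with y+.013 = hook y')
# back plate top edges (z=hinge+55, x=0..6)
for k,uv in dict(Apl=(237,82),Apr=(272,108),Bpl=(450,270),Bpr=(492,303)).items():
    print(k,topanel(plane(S,sz(*uv),PX,toworld([.006 if 0 else 0.0,0,0]))))
# lip A end top: side (483,75) top (211,213)
print('lipA tip', *[topanel(x) if np.ndim(x) else x for x in tri(S,sz(483,78),T,tz(211,210))])
print('ring top', *[topanel(x) if np.ndim(x) else x for x in tri(S,sz(408,93),T,tz(221,243))])
print('B tip', *[topanel(x) if np.ndim(x) else x for x in tri(S,sz(528,170),T,tz(466,268))])
c=plane(T,tz(222,65),[0,0,1],[0,0,.15]);print('can',c,topanel(c))
for uv in [(346,238),(491,186),(519,262),(373,315)]: print('meter',topanel(plane(T,tz(*uv),[0,0,1],[0,0,.03])))
for uv in [(590,171),(675,157),(704,294),(612,309)]: print('box',topanel(plane(T,tz(*uv),[0,0,1],[0,0,.21])))
for uv in [(42,235),(30,475),(48,353)]: print('sd',topanel(plane(T,tz(*uv),[0,0,1],[0,0,.015])))
E
```

```text
pin A [0.022  0.1398 0.1877] with y+.013 = hook y
pin B [ 0.022  -0.0219  0.19  ] with y+.013 = hook y
Apl [0.     0.1603 0.2419]
Apr [0.     0.1306 0.2454]
Bpl [ 0.     -0.0009  0.2467]
Bpr [-0.     -0.0287  0.2495]
lipA tip [0.1154 0.152  0.2018] 0.0004775282155313721
ring top [0.0835 0.1505 0.2096] 0.014014530759072831
B tip [ 0.0346 -0.0057  0.2805] 0.0037113525411967946
can [0.7088 0.1652 0.15  ] [0.2356 0.1324 0.15  ]
meter [0.114 0.058 0.03 ]
meter [ 0.1384 -0.0664  0.03  ]
meter [ 0.0726 -0.0777  0.03  ]
meter [0.0482 0.0463 0.03  ]
box [ 0.1005 -0.1104  0.21  ]
box [ 0.1012 -0.1702  0.21  ]
box [ 0.0046 -0.1702  0.21  ]
box [ 0.0041 -0.1068  0.21  ]
sd [0.1583 0.3058 0.015 ]
sd [-0.0345  0.3369  0.015 ]
sd [0.0603 0.3118 0.015 ]
```

```bash
cat >> h.py <<'E'
from scipy.spatial.transform import Rotation as Ro
def pose():
    o=monitor.get_obs(); return o['tool_pos'],Ro.from_quat(o['tool_rot']).as_matrix(),o
# target orientations (columns tool x,y,z in world)
def Rdown(a): # tool y (jaw) at panel angle a from panel x
    x=np.array([0,0,-1.]); y=PX*np.cos(a)+PY*np.sin(a); return np.c_[x,y,np.cross(x,y)]
def go(pt,Rt,panel=True,cur=None):
    p,R,o=pose() if cur is None else (*cur,None)
    X=toworld(pt) if panel else np.array(pt)
    s=R.T@(X-p)*100; r=Ro.from_matrix(R.T@Rt).as_rotvec()
    print('shift cm',np.round(s,2),'turn',np.round(r,3))
E
python3 - <<'E'
from h import *
p,R,o=pose(); print(p,R,topanel(p)); c=imaging.camera('wrist'); print('cam in tool',R.T@(-c['R'].T@c['t']-p), 'cam fwd in tool',R.T@c['R'][2], 'right',R.T@c['R'][0])
for a in (0,np.pi/2,-np.pi/2,np.pi): print(a); go([.03,-.008,.34],Rdown(a))
E
```

```text
[0.1327 0.5076 0.2307] [[-0.0004  0.253   0.9675]
 [-0.0011  0.9675 -0.253 ]
 [-1.     -0.0012 -0.0001]] [-0.3367  0.4812  0.2307]
cam in tool [-0.1427  0.0004 -0.0774] cam fwd in tool [0.9538 0.0003 0.3006] right [-0.0006  1.      0.0009]
0
shift cm [-10.89 -37.54  48.27] turn [1.304 0.    0.001]
1.5707963267948966
shift cm [-10.89 -37.54  48.27] turn [-0.267 -0.     0.001]
-1.5707963267948966
shift cm [-10.89 -37.54  48.27] turn [2.875 0.001 0.   ]
3.141592653589793
shift cm [-10.89 -37.54  48.27] turn [-1.838 -0.001  0.   ]
```

```bash
python3 - <<'E'
from h import *
go([-.06,-.008,.33],Rdown(np.pi/2))
E
```

```text
shift cm [ -9.88 -39.91  39.59] turn [-0.267 -0.     0.001]
```

Request:
apply_moves([
  [0,[-5,-3,3],[0,0,0]],
  [0,[-8,-7,7],[-0.1,0,0]],
  [0,[-10,-11,11],[-0.2,0,0]],
  [0,[-10,-15,15],[-0.267,0,0]],
  [0,[-10,-19,19],[-0.267,0,0]],
  [0,[-10,-23,23],[-0.267,0,0]],
  [0,[-10,-27,27],[-0.267,0,0]],
  [0,[-10,-31,31],[-0.267,0,0]],
  [0,[-10,-35,35],[-0.267,0,0]],
  [0,[-10,-39,39],[-0.267,0,0]],
])

```text
time: 1.3
tool_pos: [0.3707, 0.1007, 0.3314]
tool_rot: [-0.004, 0.707, 0.004, 0.708]
wrist_force: [0.6, 1.2, 0.9]
grip_width: -0.002
```

```bash
python3 - <<'E'
from h import *
import pickle
p,R,o=pose(); print(o['time'],topanel(p),R,o['grip_width'],o['wrist_force'])
c=imaging.camera('wrist'); pickle.dump(c,open('w1.pkl','wb')); cv2.imwrite('pics/w1.png',c['color'])
E
```

```text
1.3 [-0.1032  0.0716  0.3314] [[ 0.0014 -0.0112  0.9999]
 [ 0.0004  0.9999  0.0112]
 [-1.      0.0004  0.0014]] -0.0015892199882671782 [0.5678 1.2247 0.8847]
```

View pics/w1.png

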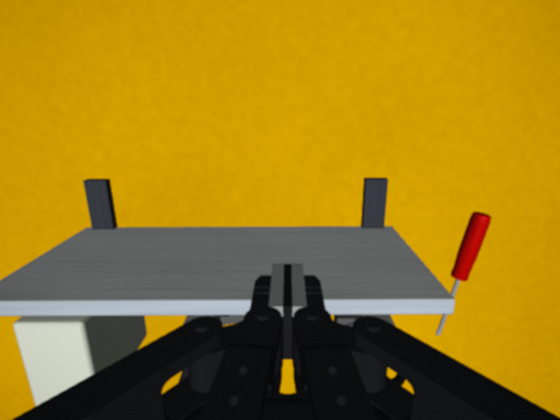

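The wrist view looks back over the panel, and the shut fingers at (288,290) hide the hooks. I'll rely on the fixed cameras for hook_b. Next I put the shut fingers behind the tip of hook_b's arm.

Request:
apply_moves([
  [0,[0,-4,2.5],[0,0,0]],
  [0,[1,-8,6],[0,0,0]],
  [0,[4,-8,7.3],[0,0,0]],
  [0,[7.2,-8,8.3],[0,0,0]],
  [0,[7.2,-8,8.7],[0,0,0]],
  [0,[7.2,-8,8.7],[0,0,0]],
])

```text
time: 1.95
tool_pos: [0.4575, 0.0238, 0.2588]
tool_rot: [-0.004, 0.708, 0.004, 0.706]
wrist_force: [-0.4, 0.3, -0.2]
grip_width: -0.001
```

```bash
python3 - <<'E'
from h import *
p,R,o=pose(); print(o['time'],topanel(p),o['wrist_force'])
c=imaging.camera('side'); cv2.imwrite('pics/s2.png',cv2.resize(c['color'][140:250,190:340],None,fx=5,fy=5,interpolation=cv2.INTER_CUBIC))
p0=np.array([-.016,-.008,.259])
for d in range(0,91,9):
    t=np.radians(d);s,k=np.sin(t),np.cos(t)
    X=np.array([.022+.070*s-.003*k-.011,-.008,.189+.070*k+.003*s]); print(d,np.round((X-topanel(p))*100*np.array([1,1,-1]),2))
E
```

```text
1.95 [-0.0172 -0.0062  0.2588] [-0.3986  0.3143 -0.2135]
0 [ 2.52 -0.18 -0.02]
9 [ 3.62 -0.18  0.02]
18 [ 4.7  -0.18  0.23]
27 [ 5.73 -0.18  0.61]
36 [ 6.7  -0.18  1.14]
45 [ 7.56 -0.18  1.82]
54 [ 8.31 -0.18  2.62]
63 [ 8.92 -0.18  3.54]
72 [ 9.39 -0.18  4.53]
81 [ 9.69 -0.18  5.59]
90 [ 9.82 -0.18  6.68]
```

View pics/s2.png

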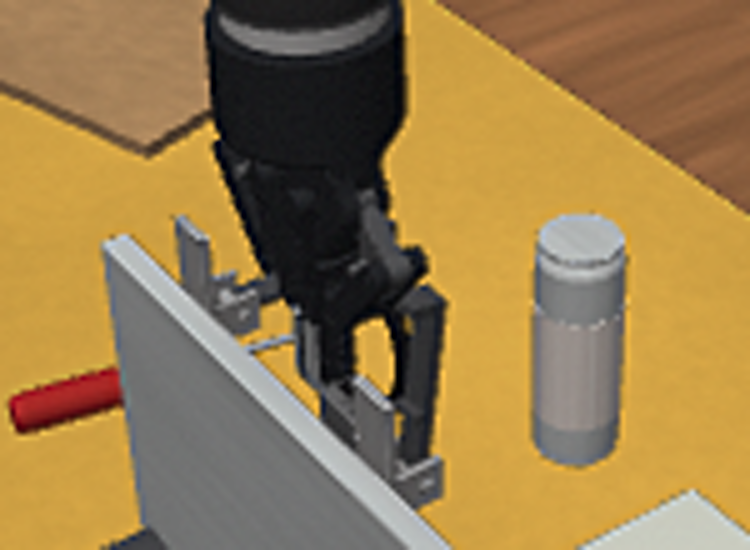

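The fingers stand behind the arm of hook_b, with its lip at about (420,300) in the zoom. Now I sweep it down along the arc.

Request:
apply_moves([
  [0,[0,-0.2,1.5],[0,0,0]],
  [0,[0,-0.2,2.5],[0,0,0]],
  [0,[0,-0.2,3.1],[0,0,0]],
  [0,[0,-0.2,3.7],[0,0,0]],
  [0,[0.1,-0.2,4.2],[0,0,0]],
  [0,[0.25,-0.2,4.7],[0,0,0]],
  [0,[0.4,-0.2,5.2],[0,0,0]],
  [0,[0.6,-0.2,5.7],[0,0,0]],
  [0,[1.1,-0.2,6.7],[0,0,0]],
  [0,[1.8,-0.2,7.5],[0,0,0]],
])

```text
time: 3.0
tool_pos: [0.5341, 0.0223, 0.2408]
tool_rot: [-0.004, 0.707, 0.004, 0.707]
wrist_force: [-1.0, -1.5, 1.4]
grip_width: -0.004
```

```bash
python3 - <<'E'
from h import *
p,R,o=pose(); print(o['time'],topanel(p),o['wrist_force'])
c=imaging.camera('side'); cv2.imwrite('pics/s3.png',cv2.resize(c['color'][140:250,190:340],None,fx=5,fy=5,interpolation=cv2.INTER_CUBIC))
E
```

```text
3.0 [ 0.0593 -0.0085  0.2408] [-1.0041 -1.4577  1.4117]
```

View pics/s3.png

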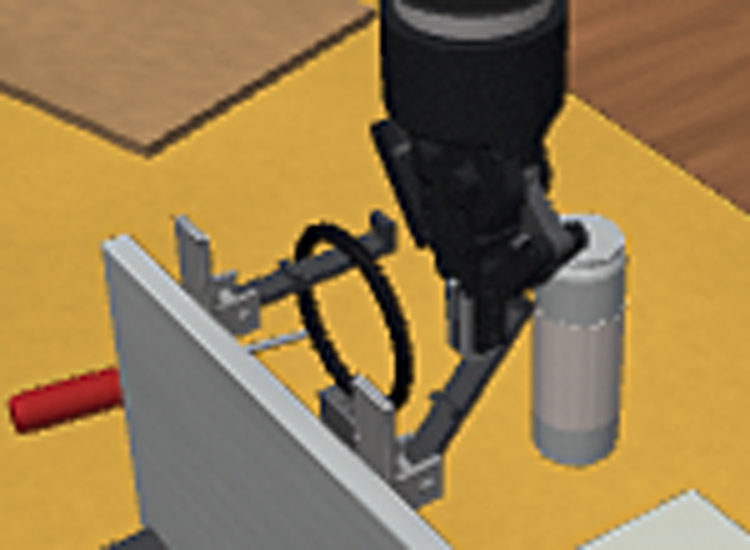

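hook_b's arm is about halfway down and follows the fingers. I carry on to the level stop.

Request:
apply_moves([
  [0,[0.8,0,0.75],[0,0,0]],
  [0,[1.7,0,1.4],[0,0,0]],
  [0,[2.7,0,1.85],[0,0,0]],
  [0,[3.3,0,2.0],[0,0,0]],
  [0,[3.8,0,2.1],[0,0,0]],
  [0,[4.2,0,2.2],[0,0,0]],
  [0,[4.5,0,2.2],[0,0,0]],
  [0,[4.7,0,2.2],[0,0,0]],
])

```text
time: 3.85
tool_pos: [0.555, 0.0226, 0.1941]
tool_rot: [-0.004, 0.707, 0.004, 0.707]
wrist_force: [0.6, -0.9, 1.3]
grip_width: -0.002
```

```bash
python3 - <<'E'
from h import *
p,R,o=pose(); print(o['time'],topanel(p),o['wrist_force'])
E
```

```text
3.85 [ 0.0803 -0.0084  0.1941] [ 0.63   -0.8967  1.2783]
```

Force is still only about 1 N, so the arm isn't at the stop yet. I press on in 1 mm steps.

Request:
apply_moves([
  [0,[0.1,0,0],[0,0,0]],
  [0,[0.2,0,0],[0,0,0]],
  [0,[0.3,0,0],[0,0,0]],
  [0,[0.3,0,0],[0,0,0]],
])

```text
time: 4.25
tool_pos: [0.555, 0.0226, 0.1911]
tool_rot: [-0.004, 0.707, 0.004, 0.707]
wrist_force: [0.6, 0.1, 0.0]
grip_width: 0.006
```

Request:
apply_moves([
  [0,[0.1,0,0],[0,0,0]],
  [0,[0.2,0,0],[0,0,0]],
  [0,[0.2,0,0],[0,0,0]],
])

```text
time: 4.55
tool_pos: [0.5551, 0.0227, 0.1894]
tool_rot: [-0.004, 0.707, 0.004, 0.707]
wrist_force: [-0.0, -0.9, 2.3]
grip_width: 0.0
```

```bash
python3 - <<'E'
from h import *
p,R,o=pose(); print(o['time'],topanel(p),o['wrist_force'])
c=imaging.camera('side'); cv2.imwrite('pics/s4.png',cv2.resize(c['color'][140:250,190:340],None,fx=5,fy=5,interpolation=cv2.INTER_CUBIC))
E
```

```text
4.55 [ 0.0803 -0.0084  0.1894] [-0.0234 -0.9223  2.2957]
```

View pics/s4.png

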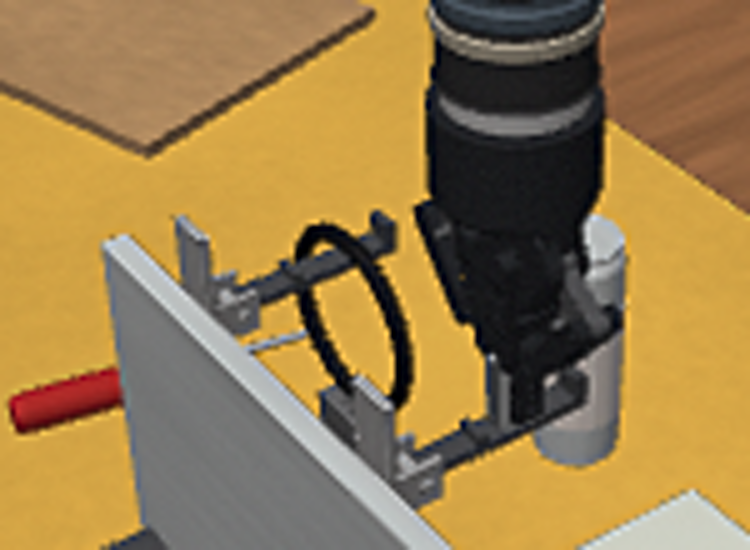

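hook_b's arm looks nearly parallel to hook_a's. I keep pressing until the stop shows in the force.

Request:
apply_moves([
  [0,[0.1,0,0],[0,0,0]],
  [0,[0.2,0,0],[0,0,0]],
  [0,[0.3,0,0],[0,0,0]],
  [0,[0.3,0,0],[0,0,0]],
])

```text
time: 5.0
tool_pos: [0.5552, 0.0226, 0.1892]
tool_rot: [-0.004, 0.706, 0.004, 0.708]
wrist_force: [-3.0, 0.5, 10.5]
grip_width: -0.0
```

```bash
python3 - <<'E'
from h import *
for i in range(1):
    p,R,o=pose(); print(o['time'],topanel(p),o['wrist_force'],o['moment'])
E
```

```text
5.0 [ 0.0804 -0.0085  0.1892] [-3.01    0.475  10.4629] [0.0407 0.7138 0.0329]
```

The stop is felt at tip height 0.189, which puts the hinge at about 0.186. I retract and look.

Request:
apply_moves([
  [0,[-2,0,-0.5],[0,0,0]],
  [0,[-6,0,-1],[0,0,0]],
  [0,[-11,0,-1],[0,0,0]],
  [0,[-15,0,-5],[0,0,0]],
  [0.3,[-15,0,-10],[0,0,0]],
  [0.3,[-15,0,-15],[0,0,0]],
  [0.3,[-15,0,-20],[0,0,0]],
  [0.3,[-15,0,-20],[0,0,0]],
])

```text
time: 5.8
tool_pos: [0.3501, 0.0209, 0.337]
tool_rot: [-0.004, 0.707, 0.004, 0.707]
wrist_force: [0.7, 0.4, 0.2]
grip_width: 0.305
```

```bash
python3 - <<'E'
from h import *
p,R,o=pose(); print(o['time'],topanel(p),o['wrist_force'],o['qpos'],o['grip_width'])
S=imaging.camera('side');T=imaging.camera('top')
cv2.imwrite('pics/s5.png',S['color']);cv2.imwrite('pics/t5.png',T['color'])
cv2.imwrite('pics/s5z.png',cv2.resize(S['color'][170:270,185:320],None,fx=5.9,fy=5.9,interpolation=cv2.INTER_CUBIC)[:600])
cv2.imwrite('pics/t5z.png',cv2.resize(T['color'][195:285,215:350],None,fx=5.9,fy=5.9,interpolation=cv2.INTER_CUBIC)[:600])
E
```

```text
5.8 [-0.1247 -0.008   0.337 ] [0.665  0.4241 0.2341] [-0.1322 -0.3376 -0.0269  1.8814 -0.0003 -0.1434] 0.3047238461879963
```

View pics/s5z.png

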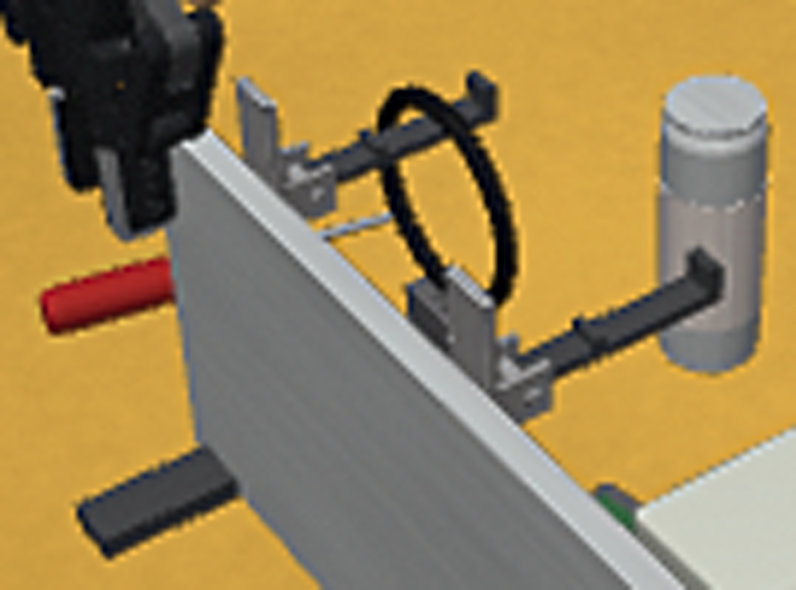

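View pics/t5z.png

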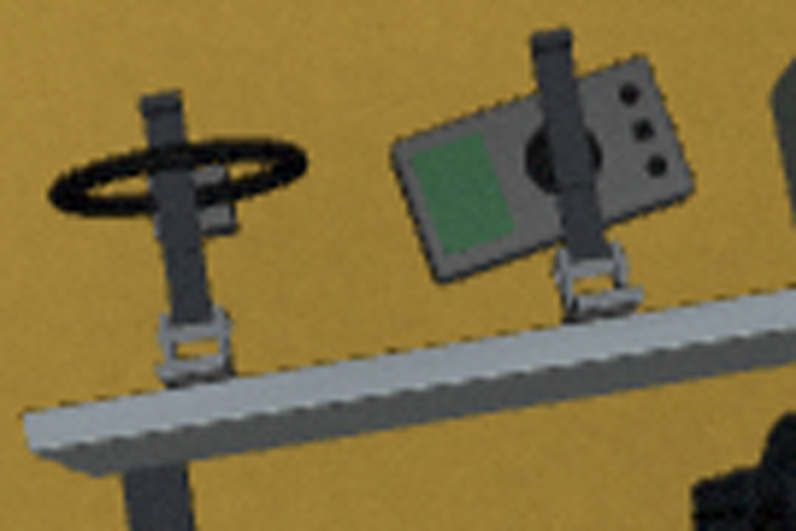

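```bash
cat >> h.py <<'E'
H=0.186
t5=lambda U,V:z(U,V,5.9,215,195)
E
python3 - <<'E'
from h import *
T=cam('top');S=cam('side')
f=lambda uv,h: topanel(plane(T,t5(*uv),[0,0,1],[0,0,h]))
for k,uvs in dict(A=[(140,98),(181,93)],B=[(531,35),(570,30)]).items(): print('lip end',k,[f(u,H+.015) for u in uvs])
print('strip A', f((148,140),H+.003),f((187,140),H+.003), f((172,300),H+.003),f((210,297),H+.003))
print('strip B', f((538,75),H+.003),f((578,75),H+.003), f((567,245),H+.003),f((607,245),H+.003))
L,Rr=f((49,192),.145),f((307,158),.145); print('ring',L,Rr,(L+Rr)/2,Rr-L)
print('ring top y-edge: far/near', f((176,141),.195),f((178,166),.195))
S_=lambda uv,x: topanel(plane(S,sz(*uv),PX,toworld([x,0,0])))
# side: ring extremes on its plane x=.083
for uv in [(408,87),(515,262),(378,120)]: print('ring side',S_(uv,.083))
print('lipB top',S_((705,253),.117),'lipA top',S_((480,76),.117))
print('pinB', S_((535,393),.022))
E
```

```text
lip end A [array([0.1176, 0.1598, 0.201 ]), array([0.1171, 0.1434, 0.201 ])]
lip end B [array([0.1189, 0.0014, 0.201 ]), array([ 0.1185, -0.0144,  0.201 ])]
strip A [0.1027 0.1599 0.189 ] [0.1002 0.1443 0.189 ] [0.037  0.1591 0.189 ] [0.0359 0.144  0.189 ]
strip B [0.1047 0.0003 0.189 ] [ 0.1022 -0.0157  0.189 ] [0.0345 0.0004 0.189 ] [ 0.032  -0.0153  0.189 ]
ring [0.0962 0.2072 0.145 ] [0.0938 0.0981 0.145 ] [0.095  0.1527 0.145 ] [-0.0024 -0.1091  0.    ]
ring top y-edge: far/near [0.0993 0.1484 0.195 ] [0.0891 0.149  0.195 ]
ring side [0.083  0.163  0.2041]
ring side [0.083 0.082 0.158]
ring side [0.083  0.1918 0.17  ]
lipB top [ 0.117  -0.0045  0.2021] lipA top [0.117  0.1573 0.1993]
pinB [ 0.022  -0.0219  0.19  ]
```

Both arms are now level. In the top zoom the lips are at (160,95) and (550,32), and the ring spans (49,192) to (307,158). Measured lengths match the sizes given: ring 109 mm, strips 16 mm. The ring sits 72 mm from the axis. I move above the tube on the +y side of the hook_a arm, with the jaws turned to the panel's x.

Request:
apply_moves([
  [0.3,[0,2,2],[-0.15,0,0]],
  [0.3,[0,4,5],[-0.3,0,0]],
  [0.3,[0,6,7],[-0.45,0,0]],
  [0.3,[0,8,9],[-0.6,0,0]],
  [0.3,[0,10,11],[-0.75,0,0]],
  [0.3,[0,12,14],[-0.9,0,0]],
  [0.3,[0,14,16],[-1.05,0,0]],
  [0.3,[0,16,18],[-1.2,0,0]],
  [0.3,[0,18,20],[-1.35,0,0]],
  [0.3,[0,18.9,21.95],[-1.5,0,0]],
])

```text
time: 6.9
tool_pos: [0.5745, 0.2141, 0.3335]
tool_rot: [-0.486, 0.513, 0.487, 0.512]
wrist_force: [-0.1, 0.4, -0.7]
grip_width: 0.3
```

```bash
python3 - <<'E'
from h import *
p,R,o=pose(); print(o['time'],topanel(p),R,o['qpos'])
go([.0945,.181,.337],Rdown(np.pi-0.02))
go([.0945,.181,.24],Rdown(np.pi-.02))
E
```

```text
6.9 [0.1018 0.1828 0.3335] [[-0.0021 -0.9987  0.0516]
 [ 0.0001  0.0516  0.9987]
 [-1.      0.0021  0.    ]] [ 0.2471  0.3614  0.6711  1.8826  0.0006 -1.272 ]
shift cm [-0.35  0.72 -0.23] turn [-0.043  0.    -0.002]
shift cm [ 9.35  0.7  -0.23] turn [-0.043  0.    -0.002]
```

Request:
apply_moves([
  [0.3,[2,0.3,-0.1],[-0.03,0,0]],
  [0.3,[5,0.7,-0.2],[-0.05,0,0]],
  [0.3,[8,0.7,-0.2],[-0.05,0,0]],
  [0.3,[9.3,0.7,-0.2],[-0.05,0,0]],
  [0.3,[9.3,0.7,-0.2],[-0.05,0,0]],
])

```text
time: 7.4
tool_pos: [0.5647, 0.2103, 0.2377]
tool_rot: [-0.496, 0.505, 0.499, 0.5]
wrist_force: [-0.3, -0.5, -0.9]
grip_width: 0.304
```

```bash
python3 - <<'E'
from h import *
p,R,o=pose(); print(o['time'],topanel(p),R,o['wrist_force'])
go([.0945,.181,.168],Rdown(np.pi-.01))
c=imaging.camera('wrist'); cv2.imwrite('pics/w6.png',c['color'])
E
```

```text
7.4 [0.092  0.1791 0.2377] [[-0.0079 -0.9999  0.0095]
 [-0.0019  0.0095  1.    ]
 [-1.      0.0079 -0.002 ]] [-0.2721 -0.4846 -0.8547]
shift cm [ 6.96 -0.3   0.21] turn [-0.01  -0.002 -0.008]
```

View pics/w6.png

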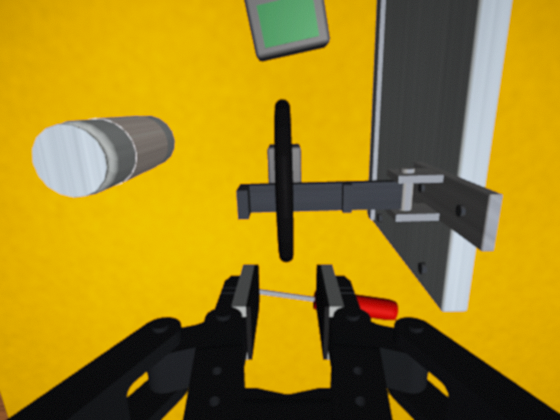

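The wrist view shows the ring edge-on at column 285, midway between the pads (256 and 318). The hook_a arm is at row 195 and the lip at (243,200). I descend and close.

Request:
apply_moves([
  [0.3,[2.5,-0.15,0.2],[-0.01,0,-0.008]],
  [0.3,[5,-0.15,0.2],[-0.01,0,-0.008]],
  [0.3,[6.5,-0.15,0.2],[-0.01,0,-0.008]],
  [0.3,[6.9,-0.15,0.2],[-0.01,0,-0.008]],
  [0.3,[6.9,-0.15,0.2],[-0.01,0,-0.008]],
])

```text
time: 7.95
tool_pos: [0.5674, 0.2124, 0.1743]
tool_rot: [0.502, -0.498, -0.498, -0.502]
wrist_force: [0.4, 0.1, 0.2]
grip_width: 0.301
```

```bash
python3 - <<'E'
from h import *
p,R,o=pose(); print(o['time'],topanel(p),R,o['wrist_force'])
c=imaging.camera('wrist'); cv2.imwrite('pics/w7.png',c['color'])
E
```

```text
7.95 [0.0947 0.1812 0.1743] [[ 0.0082 -1.     -0.0003]
 [ 0.     -0.0003  1.    ]
 [-1.     -0.0082  0.    ]] [0.4055 0.0826 0.2029]
```

View pics/w7.png

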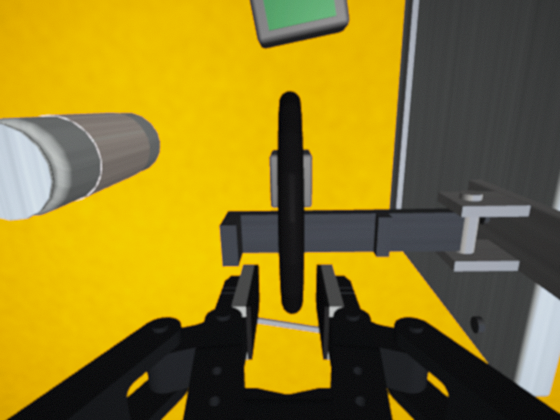

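Request:
apply_moves([
  [0.3,[0.6,0.08,0],[0,0,0]],
  [0.3,[0.6,0.08,0],[0,0,0]],
  [0,[0.6,0.08,0],[0,0,0]],
  [0,[0.6,0.08,0],[0,0,0]],
  [0,[0.6,0.08,0],[0,0,0]],
  [0,[0.6,0.08,0],[0,0,0]],
  [0,[0.6,0.08,0],[0,0,0]],
  [0,[0.6,0.08,0],[0,0,0]],
])

```text
time: 8.8
tool_pos: [0.5663, 0.2123, 0.1686]
tool_rot: [0.502, -0.498, -0.498, -0.502]
wrist_force: [-0.0, -0.3, 2.4]
grip_width: 0.093
```

```bash
python3 - <<'E'
from h import *
p,R,o=pose(); print(o['time'],topanel(p),R,o['wrist_force'],o['moment'])
c=imaging.camera('wrist'); cv2.imwrite('pics/w8.png',c['color'])
E
```

```text
8.8 [0.0936 0.1811 0.1686] [[ 0.0089 -1.     -0.0004]
 [ 0.0001 -0.0004  1.    ]
 [-1.     -0.0089  0.0001]] [-0.0212 -0.2552  2.4464] [-0.0006 -0.0444 -0.0452]
```

View pics/w8.png

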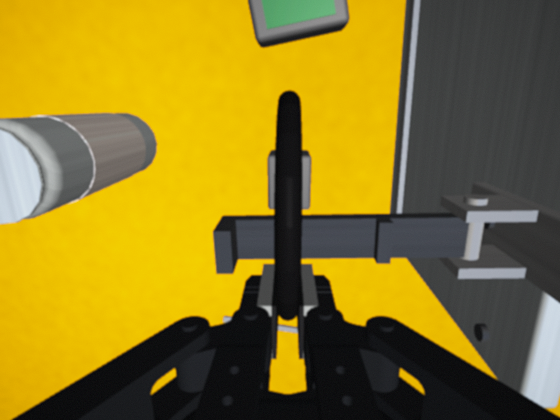

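The ring is gripped (width 0.09, about the tube). I lift.

Request:
apply_moves([
  [0,[-0.5,0,0],[0,0,0]],
  [0,[-1.0,0,0],[0,0,0]],
  [0,[-1.5,0,0],[0,0,0]],
  [0,[-2.2,0,0],[0,0,0]],
  [0,[-3.0,0,0],[0,0,0]],
  [0,[-3.0,0,0],[0,0,0]],
  [0,[-3.0,0,0],[0,0,0]],
])

```text
time: 9.55
tool_pos: [0.5661, 0.2123, 0.1986]
tool_rot: [0.502, -0.498, -0.498, -0.502]
wrist_force: [0.5, -0.2, -1.2]
grip_width: 0.095
```

```bash
python3 - <<'E'
from h import *
p,R,o=pose(); print(o['time'],topanel(p),o['wrist_force'],o['moment'],o['grip_width'])
c=imaging.camera('wrist'); cv2.imwrite('pics/w9.png',c['color'])
c=imaging.camera('side'); cv2.imwrite('pics/s9.png',cv2.resize(c['color'][140:270,190:340],None,fx=4.6,fy=4.6,interpolation=cv2.INTER_CUBIC))
E
```

```text
9.55 [0.0934 0.1811 0.1986] [ 0.5172 -0.2179 -1.1509] [ 0.028   0.0802 -0.0116] 0.09538257209281638
```

View pics/w9.png

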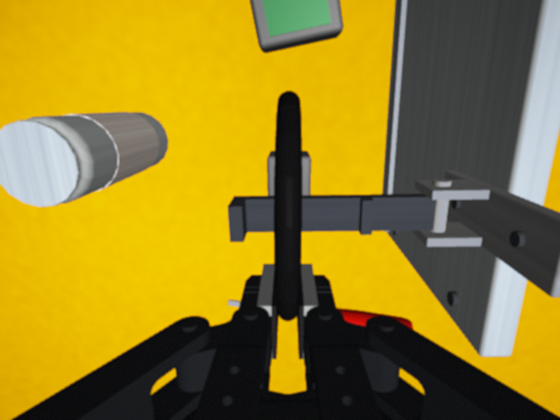

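View pics/s9.png

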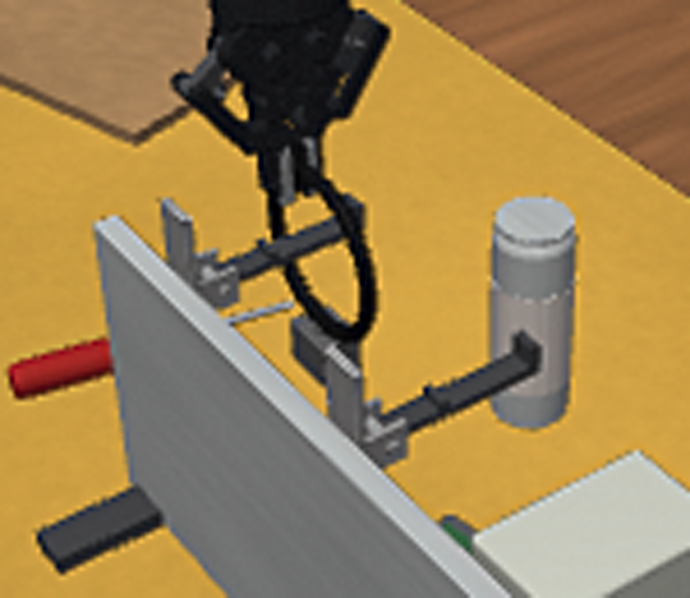

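The loop hangs clear of the arm in the side view, ring bottom at about (350,335) with the box below. I bring it out past the lip, then across to hook_b.

Request:
apply_moves([
  [0,[0,-1,0],[0,0,0]],
  [0,[0,-2.5,0],[0,0,0]],
  [0,[0,-4,0],[0,0,0]],
  [0,[0,-5.2,0],[0,0,0]],
  [0,[0,-5.2,-1.5],[0,0,0]],
  [0,[0,-5.2,-4],[0,0,0]],
  [0,[0,-5.2,-7],[0,0,0]],
  [0,[0,-5.2,-10],[0,0,0]],
  [0,[0,-5.2,-13],[0,0,0]],
  [0,[0,-5.2,-15.9],[0,0,0]],
])

```text
time: 10.65
tool_pos: [0.6168, 0.0513, 0.1983]
tool_rot: [0.502, -0.498, -0.498, -0.502]
wrist_force: [-0.0, 0.0, -0.7]
grip_width: 0.095
```

Request:
apply_moves([
  [0,[0,0,0],[0,0,0]],
  [0,[0,0,0],[0,0,0]],
])

```text
time: 10.85
tool_pos: [0.6171, 0.0522, 0.1983]
tool_rot: [-0.501, 0.499, 0.498, 0.502]
wrist_force: [-0.3, -0.1, -0.2]
grip_width: 0.091
```

```bash
python3 - <<'E'
from h import *
p,R,o=pose(); print(o['time'],topanel(p),R,o['wrist_force'],o['grip_width'])
c=imaging.camera('wrist'); cv2.imwrite('pics/w10.png',c['color'])
c=imaging.camera('side'); cv2.imwrite('pics/s10.png',cv2.resize(c['color'][140:270,190:340],None,fx=4.6,fy=4.6,interpolation=cv2.INTER_CUBIC))
E
```

```text
10.85 [0.1427 0.0204 0.1983] [[ 0.0071 -1.      0.0016]
 [ 0.0004  0.0016  1.    ]
 [-1.     -0.0071  0.0004]] [-0.2655 -0.0571 -0.2481] 0.09104287133403845
```

View pics/w10.png

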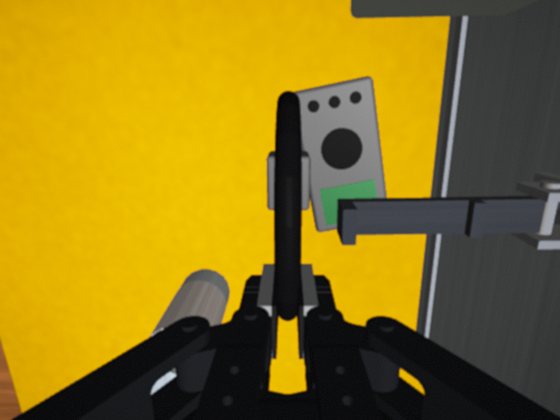

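View pics/s10.png

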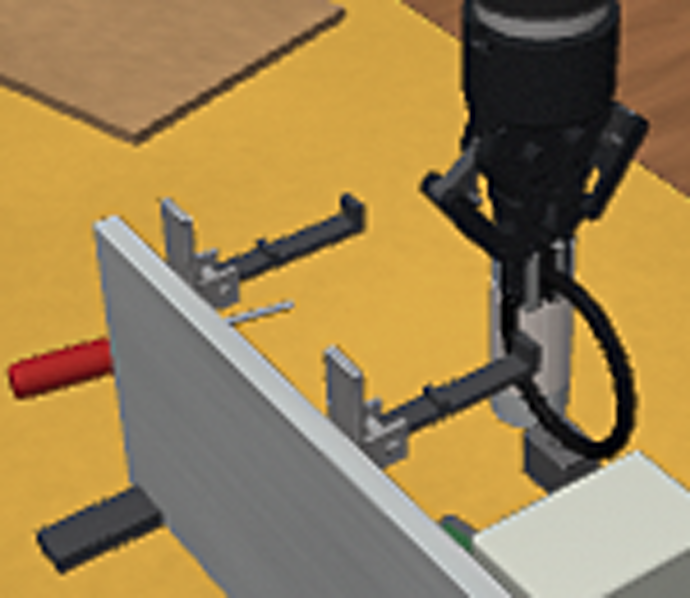

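The loop stands in front of hook_b's lip at (345,220), at the same row as hook_a's arm had before the move, so the side offset is kept. I bring it in over the arm.

Request:
apply_moves([
  [0,[0,1,0],[0,0,0]],
  [0,[0,2.5,0],[0,0,0]],
  [0,[0,4,0],[0,0,0]],
  [0,[0,5.2,0],[0,0,0]],
  [0,[0,5.85,0],[0,0,0]],
  [0,[0,5.85,0],[0,0,0]],
  [0,[0,5.85,0],[0,0,0]],
])

```text
time: 11.65
tool_pos: [0.5597, 0.0537, 0.1981]
tool_rot: [0.502, -0.498, -0.498, -0.502]
wrist_force: [0.3, -0.3, -1.3]
grip_width: 0.094
```

```bash
python3 - <<'E'
from h import *
p,R,o=pose(); print(o['time'],topanel(p),o['wrist_force'],o['grip_width'])
c=imaging.camera('wrist'); cv2.imwrite('pics/w11.png',c['color'])
c=imaging.camera('side'); cv2.imwrite('pics/s11.png',cv2.resize(c['color'][140:270,190:340],None,fx=4.6,fy=4.6,interpolation=cv2.INTER_CUBIC))
E
```

```text
11.65 [0.0853 0.0226 0.1981] [ 0.2529 -0.328  -1.3211] 0.09355232413683856
```

View pics/w11.png

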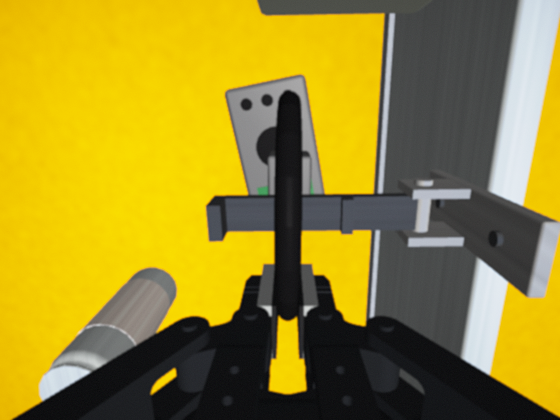

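View pics/s11.png

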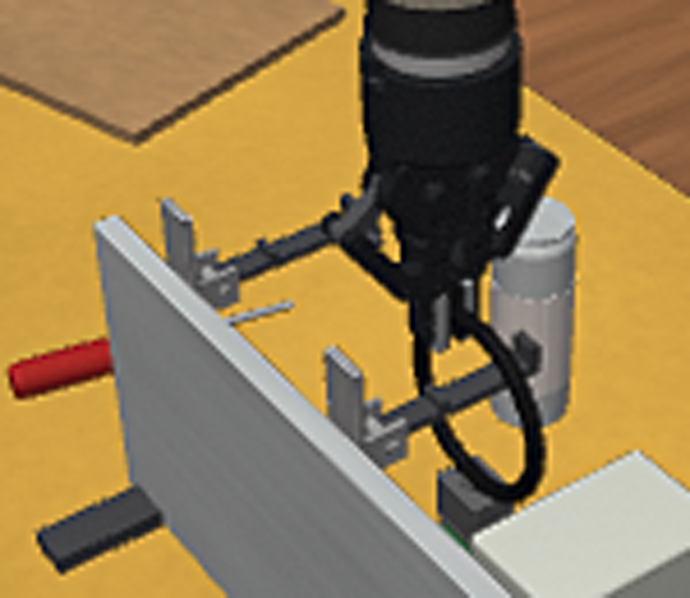

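The ring at column 288 encloses hook_b's arm between the lip (215) and the ridge (345). I lower it.

Request:
apply_moves([
  [0,[0.8,0,0],[0,0,0]],
  [0,[1.6,0,0],[0,0,0]],
  [0,[2.2,0,0],[0,0,0]],
  [0,[2.5,0,0],[0,0,0]],
  [0,[2.7,0,0],[0,0,0]],
  [0,[2.9,0,0],[0,0,0]],
  [0,[2.9,0,0],[0,0,0]],
])

```text
time: 12.45
tool_pos: [0.5597, 0.0532, 0.1698]
tool_rot: [0.502, -0.498, -0.498, -0.502]
wrist_force: [-0.7, -0.0, 0.2]
grip_width: 0.094
```

```bash
python3 - <<'E'
from h import *
p,R,o=pose(); print(o['time'],topanel(p),o['wrist_force'],o['moment'],o['grip_width'])
c=imaging.camera('wrist'); cv2.imwrite('pics/w12.png',c['color'])
c=imaging.camera('side'); cv2.imwrite('pics/s12.png',cv2.resize(c['color'][140:270,190:340],None,fx=4.6,fy=4.6,interpolation=cv2.INTER_CUBIC))
E
```

```text
12.45 [0.0853 0.022  0.1698] [-0.6678 -0.0193  0.1747] [-0.0116  0.16   -0.0031] 0.09356170337318365
```

View pics/w12.png

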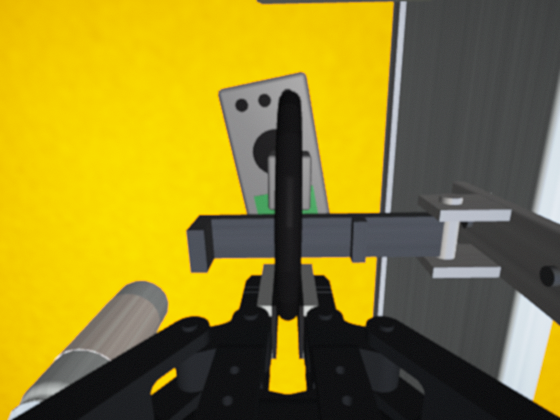

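View pics/s12.png

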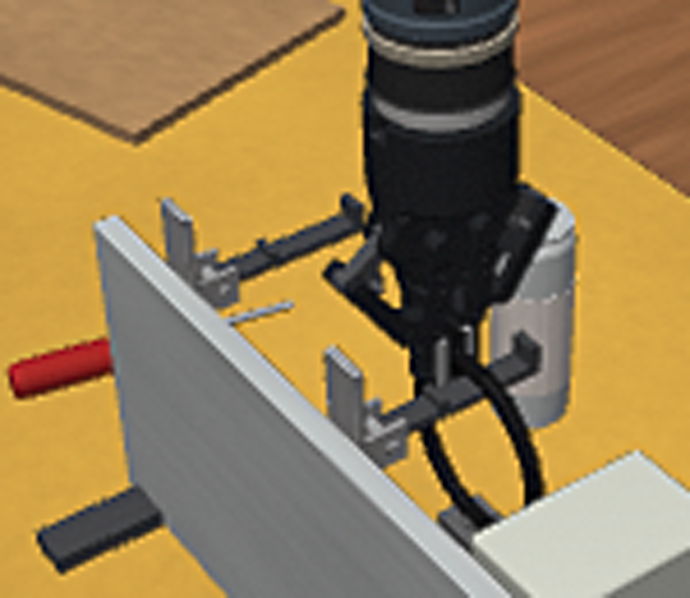

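Request:
apply_moves([
  [0,[0.1,0,0],[0,0,0]],
  [0,[0.15,0,0],[0,0,0]],
  [0,[0.15,0,0],[0,0,0]],
])

```text
time: 12.85
tool_pos: [0.56, 0.0531, 0.1693]
tool_rot: [0.503, -0.498, -0.497, -0.502]
wrist_force: [-3.0, 0.1, 5.8]
grip_width: 0.093
```

The ring rests on the arm (about 6 N). I release gently.

Request:
apply_moves([
  [0.13,[0,0,0],[0,0,0]],
  [0.16,[0,0,0],[0,0,0]],
  [0.2,[0,0,0],[0,0,0]],
  [0.25,[0,0,0],[0,0,0]],
  [0.3,[0,0,0],[0,0,0]],
  [0.3,[0,0,0],[0,0,0]],
  [0.3,[0,0,0],[0,0,0]],
])

```text
time: 13.55
tool_pos: [0.5596, 0.0533, 0.1674]
tool_rot: [0.502, -0.498, -0.498, -0.502]
wrist_force: [0.2, -0.5, -0.3]
grip_width: 0.302
```

```bash
python3 - <<'E'
from h import *
p,R,o=pose(); print(o['time'],topanel(p),o['wrist_force'],o['grip_width'])
c=imaging.camera('wrist'); cv2.imwrite('pics/w13.png',c['color'])
c=imaging.camera('side'); cv2.imwrite('pics/s13.png',cv2.resize(c['color'][140:270,190:340],None,fx=4.6,fy=4.6,interpolation=cv2.INTER_CUBIC))
E
```

```text
13.55 [0.0852 0.0221 0.1674] [ 0.2118 -0.4845 -0.2796] 0.30166725775807257
```

View pics/w13.png

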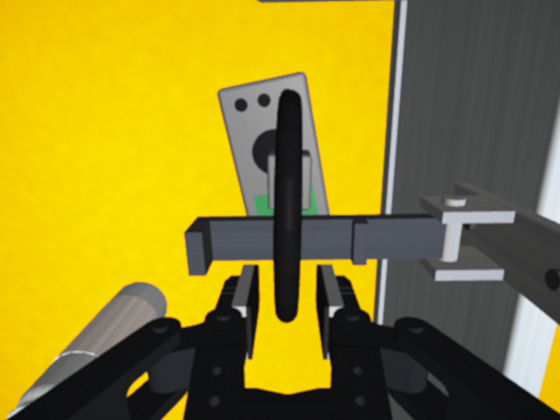

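View pics/s13.png

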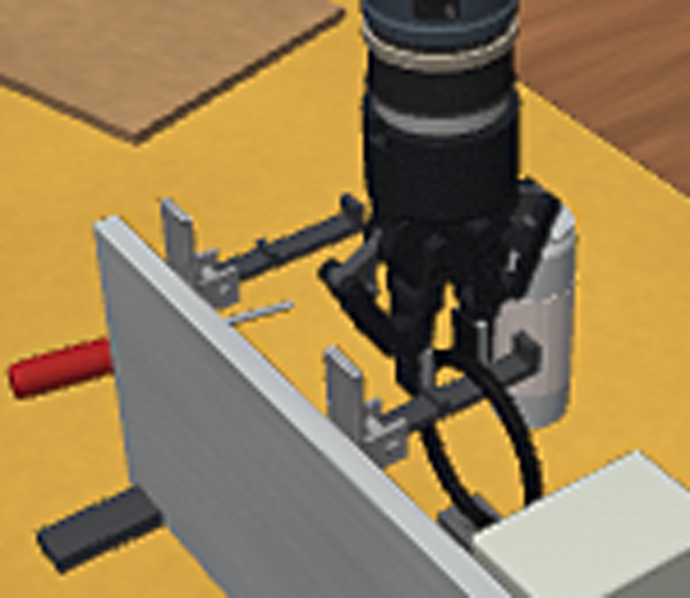

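The loop hangs free: the ring at column 287 is clear of both pads. I retract straight up, then turn and go over to hook_a's tip.

Request:
apply_moves([
  [0.3,[-1.5,0,0],[0,0,0]],
  [0.3,[-4,0,0],[0,0,0]],
  [0.3,[-8,0,0],[0,0,0]],
  [0.3,[-12,0,0.5],[0,0,0]],
  [0.4,[-12,-0.3,3],[0.15,0,0]],
  [0.4,[-12,-0.6,5],[0.3,0,0]],
  [0.4,[-12,-0.9,7],[0.45,0,0]],
  [0.4,[-12,-1.2,9],[0.6,0,0]],
  [0.4,[-12,-1.5,11],[0.75,0,0]],
  [0.4,[-12,-1.9,12.9],[0.9,0,0]],
])

```text
time: 14.65
tool_pos: [0.5778, 0.1832, 0.2892]
tool_rot: [-0.232, 0.665, 0.23, 0.672]
wrist_force: [0.1, -0.3, 0.7]
grip_width: 0.398
```

Request:
apply_moves([
  [0.4,[0,0,0],[0.15,0,0]],
  [0.4,[0,0,0],[0.3,0,0]],
  [0.4,[0,0,0],[0.45,0,0]],
  [0.4,[0,0,0],[0.6,0,0]],
  [0.4,[0,0,0],[0.67,0,0]],
  [0.4,[0,0,0],[0.67,0,0]],
])

```text
time: 15.25
tool_pos: [0.5778, 0.1823, 0.289]
tool_rot: [-0.0, 0.704, 0.001, 0.71]
wrist_force: [0.5, -0.4, -0.8]
grip_width: 0.399
```

```bash
python3 - <<'E'
from h import *
p,R,o=pose(); print(o['time'],topanel(p),R,o['wrist_force'],o['qpos'])
go([.104,.1517,.22],Rdown(np.pi/2)); go([.104,.1517,.167],Rdown(np.pi/2))
c=imaging.camera('wrist'); cv2.imwrite('pics/w14.png',c['color'])
c=imaging.camera('side'); cv2.imwrite('pics/s14.png',cv2.resize(c['color'][140:270,190:340],None,fx=4.6,fy=4.6,interpolation=cv2.INTER_CUBIC))
E
```

```text
15.25 [0.1048 0.151  0.289 ] [[ 0.0095 -0.0014  1.    ]
 [ 0.0002  1.      0.0014]
 [-1.      0.0002  0.0095]] [ 0.527  -0.3925 -0.7563] [ 0.1958  0.2833  0.4808  1.759  -0.0016  0.1945]
shift cm [ 6.9   0.07 -0.14] turn [-0.01   0.009 -0.   ]
shift cm [12.2   0.07 -0.19] turn [-0.01   0.009 -0.   ]
```

View pics/w14.png

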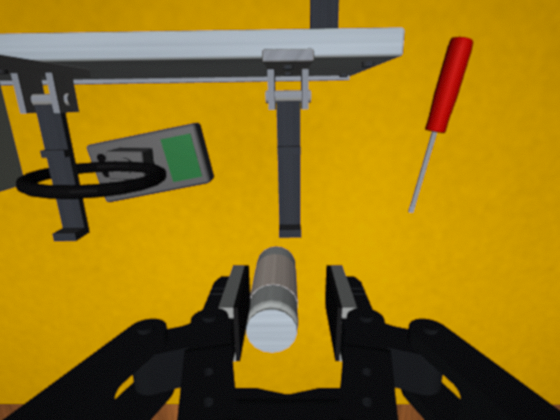

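View pics/s14.png

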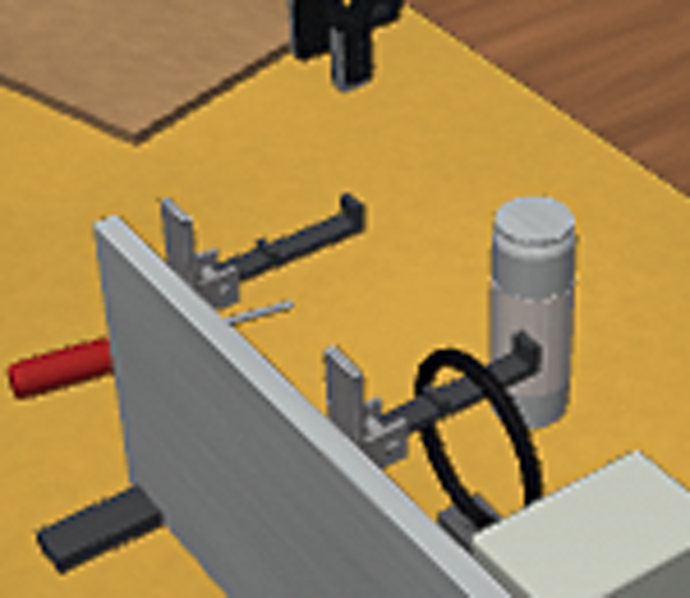

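The loop hangs on hook_b in both views (ring at (90,180) in the wrist view, box below). hook_a's arm is centred between the pads at column 289. I descend and pinch the tip.

Request:
apply_moves([
  [0.4,[4,0.05,-0.1],[-0.01,0.009,0]],
  [0.4,[8,0.05,-0.15],[-0.01,0.009,0]],
  [0.4,[11,0.05,-0.2],[-0.01,0.009,0]],
  [0.4,[12.2,0.05,-0.2],[-0.01,0.009,0]],
  [0.4,[12.2,0.05,-0.2],[-0.01,0.009,0]],
  [0,[12.2,0.05,-0.2],[-0.01,0.009,0]],
  [0,[12.2,0.05,-0.2],[-0.01,0.009,0]],
  [0,[12.2,0.05,-0.2],[-0.01,0.009,0]],
  [0,[12.2,0.05,-0.2],[-0.01,0.009,0]],
  [0,[12.2,0.05,-0.2],[-0.01,0.009,0]],
])

```text
time: 16.35
tool_pos: [0.5777, 0.1837, 0.168]
tool_rot: [-0.003, 0.706, 0.005, 0.708]
wrist_force: [-0.5, 3.6, 5.0]
grip_width: 0.17
```

```bash
python3 - <<'E'
from h import *
p,R,o=pose(); print(o['time'],topanel(p),R,o['wrist_force'],o['moment'],o['grip_width'])
c=imaging.camera('wrist'); cv2.imwrite('pics/w15.png',c['color'])
# plan in tool axes relative to now: tool x=down, z=+PX
G0=np.array([.104,.186])
hold=.0187
for th in range(0,96,6):
    t=np.radians(th); ph=np.radians(th*60/90)
    g=np.array([.022,.186])+.082*np.array([np.cos(t),np.sin(t)])
    tcp=g+hold*np.array([np.sin(ph),-np.cos(ph)])
    d=tcp-(G0+hold*np.array([0,-1]))
    print(th,'x %.2f z %.2f turn y %.3f'%(-d[1]*100,d[0]*100,-ph))
E
```

```text
16.35 [0.1047 0.1524 0.168 ] [[ 0.0029 -0.0119  0.9999]
 [ 0.002   0.9999  0.0119]
 [-1.      0.002   0.0029]] [-0.4767  3.6401  5.0467] [0.6704 0.1058 0.1255] 0.16971247421828564
0 x -0.00 z 0.00 turn y -0.000
6 x -0.86 z 0.09 turn y -0.070
12 x -1.72 z 0.08 turn y -0.140
18 x -2.57 z -0.01 turn y -0.209
24 x -3.41 z -0.19 turn y -0.279
30 x -4.21 z -0.46 turn y -0.349
36 x -4.98 z -0.81 turn y -0.419
42 x -5.71 z -1.23 turn y -0.489
48 x -6.38 z -1.72 turn y -0.559
54 x -6.99 z -2.28 turn y -0.628
60 x -7.54 z -2.90 turn y -0.698
66 x -8.02 z -3.57 turn y -0.768
72 x -8.42 z -4.28 turn y -0.838
78 x -8.74 z -5.02 turn y -0.908
84 x -8.98 z -5.79 turn y -0.977
90 x -9.13 z -6.58 turn y -1.047
```

View pics/w15.png

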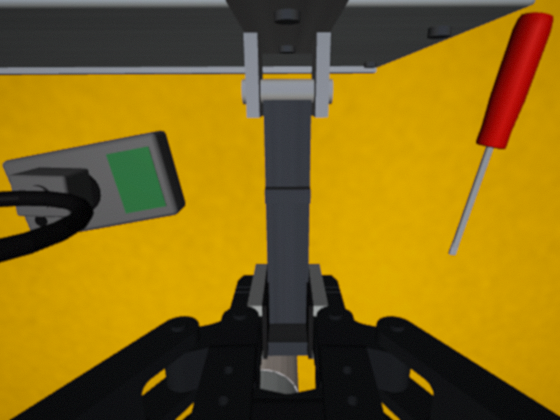

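The strip is pinched between the pads, with the tip at (288,335). I follow the arc up, tilting the tool with it.

Request:
apply_moves([
  [0,[-0.86,0,0.09],[0,-0.07,0]],
  [0,[-1.72,0,0.08],[0,-0.14,0]],
  [0,[-2.57,0,0],[0,-0.21,0]],
  [0,[-3.41,0,-0.19],[0,-0.28,0]],
  [0,[-4.21,0,-0.46],[0,-0.35,0]],
  [0,[-4.98,0,-0.81],[0,-0.42,0]],
])

```text
time: 17.0
tool_pos: [0.5693, 0.1835, 0.2149]
tool_rot: [-0.003, 0.543, 0.005, 0.84]
wrist_force: [4.8, 4.9, -6.0]
grip_width: 0.172
```

```bash
python3 - <<'E'
from h import *
p,R,o=pose(); print(o['time'],topanel(p),R,o['wrist_force'],o['moment'],o['qpos'])
c=imaging.camera('side'); cv2.imwrite('pics/s16.png',cv2.resize(c['color'][120:250,190:340],None,fx=4.6,fy=4.6,interpolation=cv2.INTER_CUBIC))
a=R
ph0=.42
def tcp(th):
    t=np.radians(th); ph=t*60/90
    return np.array([.022,.186])+.082*np.array([np.cos(t),np.sin(t)])+.0187*np.array([np.sin(ph),-np.cos(ph)]),ph
p0,f0=tcp(36)
tx=np.array([np.sin(f0),-np.cos(f0)]); tzv=np.array([np.cos(f0),np.sin(f0)])
for th in range(42,98,6):
    q,f=tcp(th); d=(q-p0)*100; print(th,'x %.2f z %.2f turn y %.3f'%(d@tx,d@tzv,-(f-f0)))
E
```

```text
17.0 [0.0963 0.1523 0.2149] [[ 0.4102 -0.0119  0.9119]
 [ 0.0065  0.9999  0.0101]
 [-0.912   0.0017  0.4103]] [ 4.7781  4.9262 -6.0002] [ 0.9205 -0.6441  0.442 ] [ 0.2502 -0.205  -0.2454  1.1179 -0.0955  0.2187]
42 x -0.83 z -0.09 turn y -0.070
48 x -1.65 z -0.27 turn y -0.140
54 x -2.44 z -0.53 turn y -0.209
60 x -3.19 z -0.87 turn y -0.279
66 x -3.89 z -1.29 turn y -0.349
72 x -4.55 z -1.77 turn y -0.419
78 x -5.15 z -2.32 turn y -0.489
84 x -5.68 z -2.93 turn y -0.559
90 x -6.14 z -3.59 turn y -0.628
96 x -6.53 z -4.28 turn y -0.698
```

View pics/s16.png

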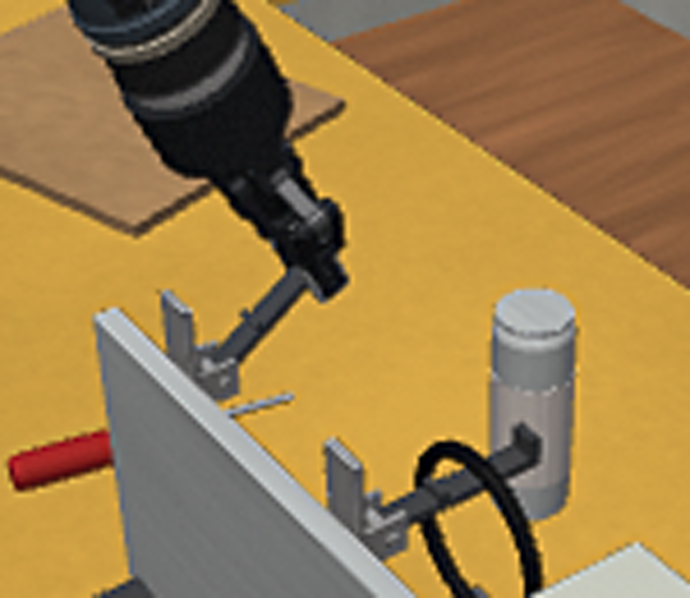

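The hook_a arm is rising with the gripper at low forces, so I continue up to vertical.

Request:
apply_moves([
  [0,[-0.83,0,-0.09],[0,-0.07,0]],
  [0,[-1.65,0,-0.27],[0,-0.14,0]],
  [0,[-2.44,0,-0.53],[0,-0.21,0]],
  [0,[-3.19,0,-0.87],[0,-0.28,0]],
  [0,[-3.89,0,-1.29],[0,-0.35,0]],
  [0,[-4.55,0,-1.77],[0,-0.42,0]],
  [0,[-5.15,0,-2.32],[0,-0.49,0]],
  [0,[-5.68,0,-2.93],[0,-0.56,0]],
])

```text
time: 17.85
tool_pos: [0.5181, 0.1827, 0.2533]
tool_rot: [-0.001, 0.291, 0.006, 0.957]
wrist_force: [5.9, 4.6, -6.3]
grip_width: 0.168
```

```bash
python3 - <<'E'
from h import *
p,R,o=pose(); print(o['time'],topanel(p),R,o['wrist_force'],o['moment'],o['qpos'])
c=imaging.camera('side'); cv2.imwrite('pics/s17.png',cv2.resize(c['color'][120:250,190:340],None,fx=4.6,fy=4.6,interpolation=cv2.INTER_CUBIC))
E
```

```text
17.85 [0.045  0.152  0.2533] [[ 0.83   -0.0129  0.5576]
 [ 0.0112  0.9999  0.0065]
 [-0.5576  0.0008  0.8301]] [ 5.8844  4.609  -6.2907] [0.5924 0.4778 0.8819] [ 0.3945 -0.8481 -0.864   0.6106 -0.3138  0.2208]
```

View pics/s17.png

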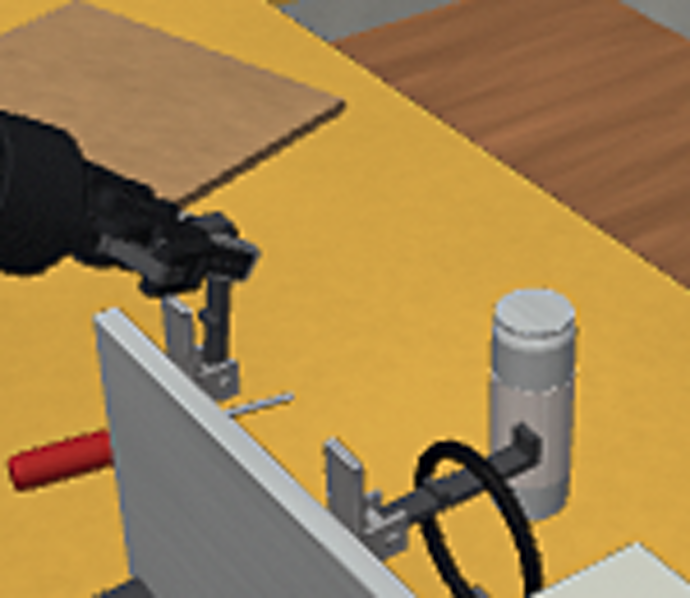

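The arm stands about 6° from vertical. Joint 2 is at −0.85 with its limit at −0.99, so I finish the last bit without more tilt.

Request:
apply_moves([
  [0,[-0.25,0,-0.15],[0,0,0]],
  [0,[-0.5,0,-0.3],[0,0,0]],
  [0,[-0.74,0,-0.44],[0,0,0]],
  [0,[-0.74,0,-0.44],[0,0,0]],
])

```text
time: 18.3
tool_pos: [0.5092, 0.1826, 0.2531]
tool_rot: [-0.002, 0.293, 0.006, 0.956]
wrist_force: [2.6, 4.7, -2.6]
grip_width: 0.168
```

```bash
python3 - <<'E'
from h import *
p,R,o=pose(); print(o['time'],topanel(p),R[:,0],o['wrist_force'],o['moment'],o['qpos'],topanel(p-R[:,0]*.0187))
E
```

```text
18.3 [0.0362 0.152  0.2531] [ 0.8278  0.0111 -0.5609] [ 2.5595  4.6638 -2.6413] [0.6001 0.8912 0.7494] [ 0.4048 -0.8725 -0.8714  0.6335 -0.3213  0.2278] [0.0207 0.152  0.2636]
```

Request:
apply_moves([
  [0,[-0.12,0,-0.08],[0,0,0]],
  [0,[-0.25,0,-0.16],[0,0,0]],
  [0,[-0.25,0,-0.16],[0,0,0]],
])

```text
time: 18.6
tool_pos: [0.5064, 0.1825, 0.253]
tool_rot: [-0.002, 0.293, 0.006, 0.956]
wrist_force: [4.2, 5.2, -4.3]
grip_width: 0.166
```

```bash
python3 - <<'E'
from h import *
p,R,o=pose(); print(o['time'],topanel(p),o['wrist_force'],o['moment'],o['qpos'],topanel(p-R[:,0]*.0187))
c=imaging.camera('wrist'); cv2.imwrite('pics/w18.png',c['color'])
E
```

```text
18.6 [0.0334 0.152  0.253 ] [ 4.1692  5.1538 -4.3346] [0.593  0.6544 0.862 ] [ 0.4083 -0.8809 -0.8748  0.6394 -0.3243  0.2299] [0.0179 0.152  0.2635]
```

View pics/w18.png

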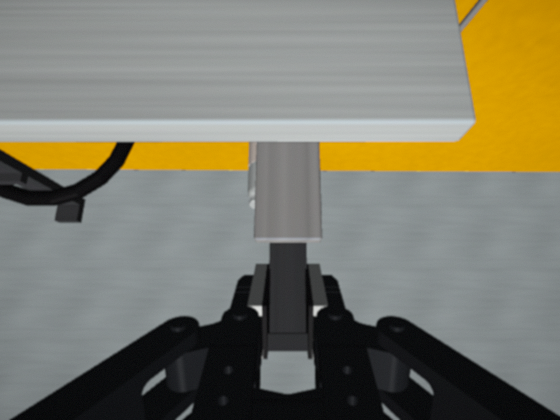

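The wrist view shows the strip between the pads, lined up with the bracket plate. I release, back off upward and look.

Request:
apply_moves([
  [0.4,[0,0,0],[0,0,0]],
  [0.4,[0,0,0],[0,0,0]],
  [0.4,[0,0,0],[0,0,0]],
  [0.4,[-1.1,0,1.7],[0,0,0]],
  [0.4,[-2.2,0,3.3],[0,0.1,0]],
  [0.4,[-3.4,0,5],[0,0.2,0]],
  [0.4,[-4.5,0,6.6],[0,0.3,0]],
  [0.4,[-4.5,0,6.6],[0,0.44,0]],
  [0.4,[-4.5,0,6.6],[0,0.58,0]],
  [0.4,[-4.5,0,6.6],[0,0.72,0]],
])

```text
time: 19.65
tool_pos: [0.5073, 0.1818, 0.3386]
tool_rot: [-0.003, 0.61, 0.004, 0.792]
wrist_force: [0.1, -0.4, -0.5]
grip_width: 0.405
```

```bash
python3 - <<'E'
from h import *
p,R,o=pose(); print(o['time'],topanel(p),R,o['wrist_force'],o['qpos'])
for n in('side','top'):
    c=imaging.camera(n); cv2.imwrite(f'pics/{n}19.png',c['color'])
    im=c['color']; im=im[160:270,185:320] if n=='side' else im[195:285,215:350]
    cv2.imwrite(f'pics/{n}19z.png',cv2.resize(im,None,fx=5.9 if n=='top' else 5.4,fy=5.9 if n=='top' else 5.4,interpolation=cv2.INTER_CUBIC))
E
```

```text
19.65 [0.0343 0.1512 0.3386] [[ 0.2555 -0.0105  0.9667]
 [ 0.0033  0.9999  0.01  ]
 [-0.9668  0.0006  0.2555]] [ 0.0832 -0.4464 -0.4808] [ 0.2558 -0.1369  0.1094  1.5659 -0.0615  0.2376]
```

View pics/side19z.png

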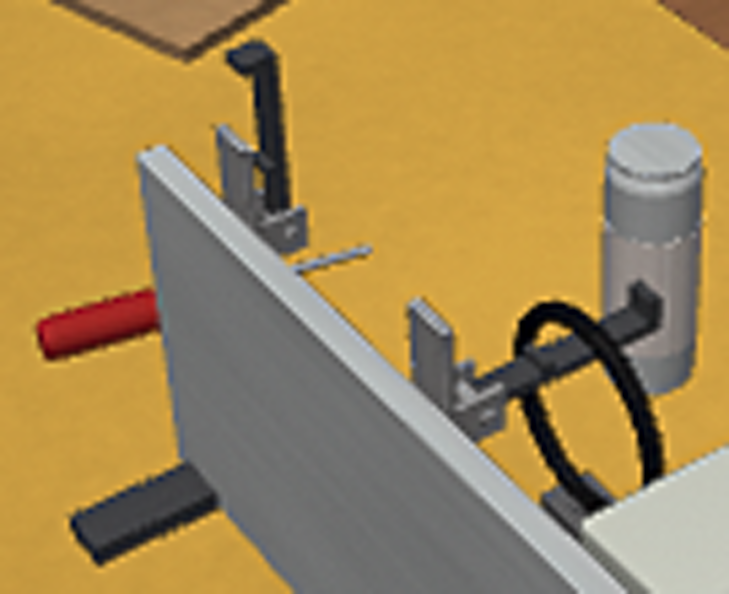

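View pics/top19z.png

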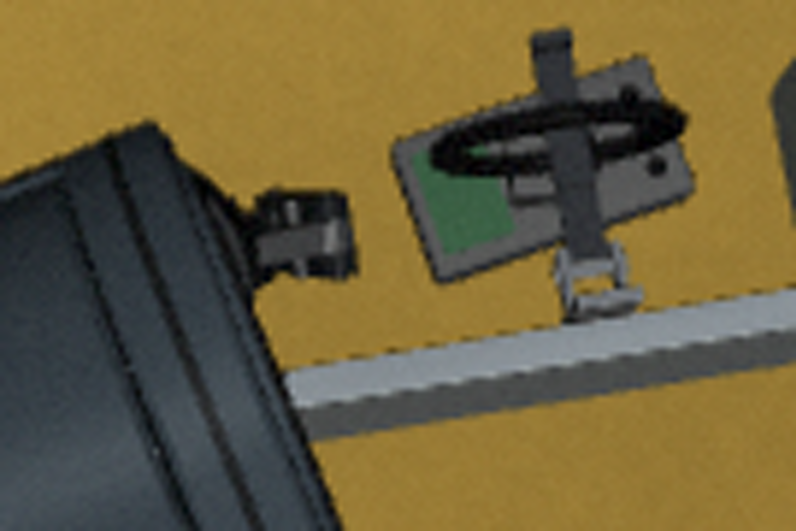

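```bash
python3 - <<'E'
from h import *
S=cam('side')
q=lambda X:(proj(S,X)-[185,160]+.5)*5.4-.5
for th in (0,.05,.1,.2):
    s,c=np.sin(th),np.cos(th)
    P=lambda r,o,y:toworld([.022+r*s+o*c,.1517+y,H+r*c-o*s])
    print(th,'outer top -y',q(P(.095,.003,-.008)),'lip end -y',q(P(.095,-.015,-.008)),'lip end +y',q(P(.095,-.015,.008)),'outer r.03',q(P(.03,.003,-.008)))
print('pin',q(toworld([.022,.1387,H])))
E
```

```text
0 outer top -y [276.5076  53.5357] lip end -y [240.9053  66.7281] lip end +y [222.9747  51.0157] outer r.03 [287.6707 173.7854]
0.05 outer top -y [285.8397  50.6113] lip end -y [250.2676  61.9947] lip end +y [232.2665  46.3625] outer r.03 [290.5124 172.9947]
0.1 outer top -y [295.1299  48.1688] lip end -y [259.6919  57.7214] lip end +y [241.6228  42.1663] outer r.03 [293.3407 172.3461]
0.2 outer top -y [313.4792  44.7419] lip end -y [278.6139  50.5925] lip end +y [260.4169  35.1826] outer r.03 [298.9277 171.48  ]
pin [292.4743 233.6932]
```

hook_a's arm matches the drawn position for angle 0: the top corner is at about (276,55) against (276,54) predicted. The loop's ring goes round hook_b's arm between the ridge and the lip. To be sure it's on its stop, I give the arm a light push from the front with shut fingers.

```bash
python3 - <<'E'
from h import *
go([.075,.1517,.3386],Rdown(np.pi/2)); go([.075,.1517,.25],Rdown(np.pi/2));go([.05,.1517,.25],Rdown(np.pi/2))
E
```

```text
shift cm [0.25 0.1  3.72] turn [-0.002  0.25   0.003]
shift cm [8.83 0.12 1.53] turn [-0.002  0.25   0.003]
shift cm [ 8.21  0.11 -0.89] turn [-0.002  0.25   0.003]
```

Request:
apply_moves([
  [0,[0.2,0.1,2],[0,0.12,0]],
  [0,[0.3,0.1,3.7],[0,0.25,0]],
  [0,[0.3,0.1,3.7],[0,0.25,0]],
  [0,[0.3,0.1,3.7],[0,0.25,0]],
  [0,[4,0.1,2.7],[0,0.25,0]],
  [0,[8.8,0.1,1.5],[0,0.25,0]],
  [0,[8.2,0.1,-0.9],[0,0.25,0]],
  [0,[8.2,0.1,-0.9],[0,0.25,0]],
])

```text
time: 20.55
tool_pos: [0.5139, 0.1828, 0.2544]
tool_rot: [-0.005, 0.704, 0.004, 0.71]
wrist_force: [0.8, 0.1, 1.0]
grip_width: -0.004
```

```bash
python3 - <<'E'
from h import *
p,R,o=pose(); print(o['time'],topanel(p),R[:,0],o['wrist_force'],o['grip_width'])
E
```

```text
20.55 [0.0409 0.1522 0.2544] [ 0.0076 -0.0006 -1.    ] [0.789  0.0568 0.9841] -0.0042386174438725135
```

Request:
apply_moves([
  [0,[0,0,-0.15],[0,0,0]],
  [0,[0,0,-0.3],[0,0,0]],
  [0,[0,0,-0.45],[0,0,0]],
  [0,[0,0,-0.5],[0,0,0]],
])

```text
time: 20.95
tool_pos: [0.5146, 0.1832, 0.2558]
tool_rot: [-0.004, 0.703, 0.004, 0.711]
wrist_force: [1.1, 0.3, -0.1]
grip_width: -0.001
```

Request:
apply_moves([
  [0,[0,0,-0.1],[0,0,0]],
  [0,[0,0,-0.2],[0,0,0]],
])

```text
time: 21.15
tool_pos: [0.5122, 0.183, 0.2542]
tool_rot: [-0.004, 0.704, 0.004, 0.71]
wrist_force: [0.5, 0.1, 0.2]
grip_width: -0.0
```

Request:
apply_moves([
  [0,[0,0,0],[0,0,0]],
  [0,[0,0,0],[0,0,0]],
])

```text
time: 21.35
tool_pos: [0.512, 0.183, 0.254]
tool_rot: [-0.004, 0.704, 0.004, 0.71]
wrist_force: [-0.3, -0.2, -0.8]
grip_width: -0.001
```

```bash
python3 - <<'E'
from h import *
p,R,o=pose(); print(o['time'],topanel(p),R[:,0],o['wrist_force'],o['qvel'])
c=imaging.camera('side');cv2.imwrite('pics/s20.png',cv2.resize(c['color'][120:250,190:340],None,fx=4.6,fy=4.6,interpolation=cv2.INTER_CUBIC))
E
```

```text
21.35 [0.0389 0.1524 0.254 ] [ 0.0086 -0.0001 -1.    ] [-0.2696 -0.2304 -0.7548] [ 0.0002 -0.0008  0.0004  0.0007  0.0016  0.0004]
```

View pics/s20.png

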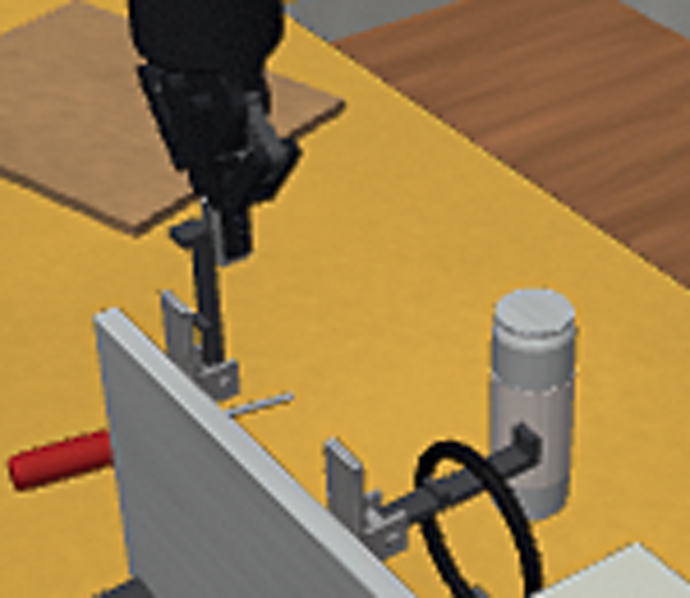

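The shut fingers stand just in front of the arm. I continue in small steps.

Request:
apply_moves([
  [0,[0,0,-0.1],[0,0,0]],
  [0,[0,0,-0.2],[0,0,0]],
  [0,[0,0,-0.3],[0,0,0]],
  [0,[0,0,-0.3],[0,0,0]],
])

```text
time: 21.8
tool_pos: [0.5104, 0.183, 0.2541]
tool_rot: [-0.004, 0.703, 0.004, 0.711]
wrist_force: [5.0, 0.0, -3.1]
grip_width: -0.001
```

Request:
apply_moves([
  [0,[0,0,-0.1],[0,0,0]],
  [0,[0,0,-0.2],[0,0,0]],
  [0,[0,0,-0.2],[0,0,0]],
])

```text
time: 22.1
tool_pos: [0.5103, 0.183, 0.2542]
tool_rot: [-0.004, 0.701, 0.004, 0.713]
wrist_force: [9.3, 0.7, -4.0]
grip_width: -0.0
```

At the stop: 9 N with no further movement. I back away and check.

Request:
apply_moves([
  [0,[0,0,1],[0,0,0]],
  [0,[0,0,3],[0,0,0]],
  [0,[-5,0,3],[0,0,0]],
  [0,[-10,0,3],[0,0,0]],
  [0,[-13,0,-1],[0,0,0]],
  [0,[-13,0,-6],[0,0,0]],
  [0,[-13,2,-11],[0,0,0]],
  [0,[-13,6,-16],[0,0,0]],
  [0,[-13,11,-20],[0,0,0]],
  [0,[-13,15,-20],[0,0,0]],
])

```text
time: 23.1
tool_pos: [0.3065, 0.3146, 0.3843]
tool_rot: [-0.003, 0.704, 0.004, 0.711]
wrist_force: [1.3, -0.0, 0.1]
grip_width: 0.001
```

Request:
apply_moves([
  [0,[0,0,0],[0,0,0]],
  [0,[0,0,0],[0,0,0]],
  [0,[0,0,0],[0,0,0]],
])

```text
time: 23.4
tool_pos: [0.3096, 0.3143, 0.3824]
tool_rot: [-0.004, 0.704, 0.003, 0.71]
wrist_force: [-0.5, -0.4, 0.7]
grip_width: -0.0
```

```bash
python3 - <<'E'
from h import *
p,R,o=pose(); print(o['time'],topanel(p),o['wrist_force'])
for n in('side','top'):
    c=imaging.camera(n); cv2.imwrite(f'pics/{n}21.png',c['color'])
    im=c['color']; im=im[160:270,185:320] if n=='side' else im[150:285,180:380]
    f=4 if n=='top' else 5.4
    cv2.imwrite(f'pics/{n}21z.png',cv2.resize(im,None,fx=f,fy=f,interpolation=cv2.INTER_CUBIC))
E
```

```text
23.4 [-0.1619  0.2859  0.3824] [-0.4923 -0.4088  0.733 ]
```

View pics/side21z.png

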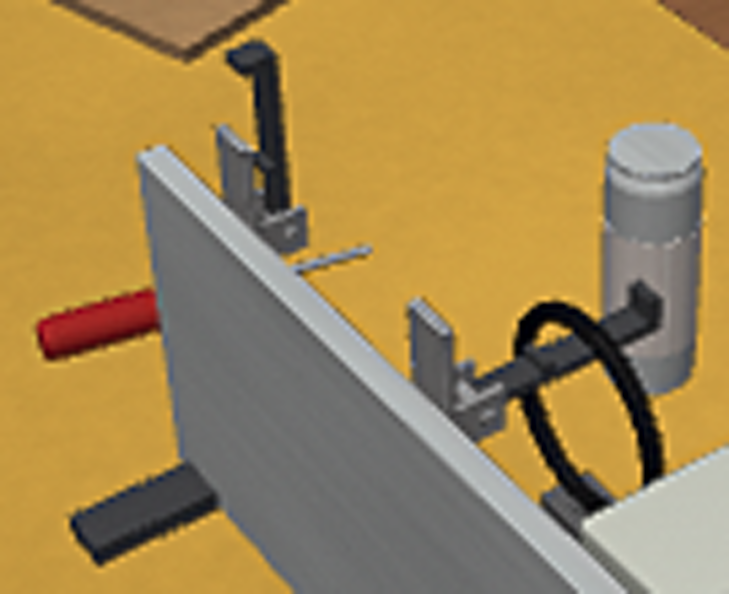

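View pics/top21z.png

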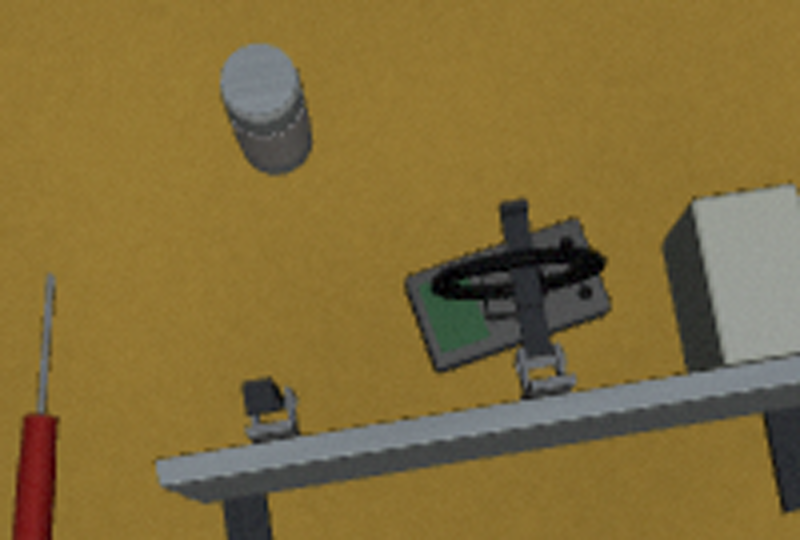

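The loop hangs on the level hook_b, with its ring spanning (432,290) to (606,262) in the top view and its box below. hook_a is folded flat. I compare the bystanders with the first picture, then hand in.

```bash
python3 - <<'E'
import cv2,numpy as np
from cell import close_job
a=cv2.imread('pics/top0.png').astype(int);b=cv2.imread('pics/top21.png').astype(int)
d=np.abs(a-b).max(2)
for n,(r0,r1,c0,c1) in dict(can=(155,197,230,262),meter_left=(218,245,280,300),screwdriver=(215,295,178,200)).items(): print(n,(d[r0:r1,c0:c1]>40).sum(),d[r0:r1,c0:c1].max())
print(close_job())
E
```

```text
can 0 10
meter_left 71 87
screwdriver 0 14
the job is handed in; nothing more can be done
None
```

The job is done and handed in at about 23.5 s of the 72 s allowed. I pushed the empty hook_b down onto its level stop, moved the loop onto it, then folded hook_a up flat.

- **hook_b:** the stop showed as about 10 N with no further movement. In the later pictures the arm looks level, and its lip is where a level arm puts it.
- **Loop:** I pinched it by its tube and carried it in the air the whole way. It now hangs by its ring between the ridge and the lip of hook_b, box at the bottom, with the gripper clear.
- **hook_a:** I pinched the tip, lifted it along its arc, then pressed it from the front with shut fingers. It held at 9 N without moving. The side picture matched the calculated position for angle 0 to about 2–4 zoomed pixels.
- **Bystanders:** comparing the first and last top pictures, the can and screwdriver patches are unchanged. The meter patch differs in 71 pixels, probably because the ring now overlaps it in view. The meter's corners were in the same place in two earlier top pictures, from before and after the loop was moved. I did not re-measure them in the last one.

One measurement disagreed: at the start the ring hung about 72 mm from hook_a's axis, not the 61 mm described as best. I hung it on hook_b at about 62 mm.

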